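# Put the sharpening stones to bed

### The arm

A 6-joint arm with a two-finger parallel gripper is mounted at the origin on the work surface. World frame = base frame: x ahead of the robot, y to its left, z up, the work surface at z = 0. Lengths are in m, angles in rad, forces in N, time in s.
With the tool pointing down it reaches from about 0.35 to 0.8 m from the base axis. Payload 7.3 kg.
Tool frame: the origin (TCP) lies at the very end of the fingers, on their centre line; the grasp point (between the pads) lies 19 mm behind it; z points along the fingers, y is the line along which they close (so a half turn about z gives the same grasp; the last joint's range is limited). The gripper opens to 85 mm and grips with 20 to 120 N. Pads are 22 mm wide; open, the fingers measure 114 mm over their backs; the gripper's body (76 mm by 85 mm) begins 54 mm behind the grasp point. The pads swing forward as they close: fully open they stand 13 mm farther back than shut.
Start: joints at [-0.146, 0.342, 1.524, -0, 1.275, -0.146], TCP at [0.525, 0, 0.231] pointing down, gripper open.
Joint ranges: [-2.53, 2.53], [-0.77, 2.02], [0.04, 2.7], [-1, 4.14], [0.28, 2.66], [-3.11, 3.11]. Speed limits (rad/s): [2.57, 2.57, 3.14, 3.14, 3.14, 3.14].

### API

Orientations are given as a rotation vector (axis times angle).
In Python, from cell import bot gives the robot as it stands.
- The arm moves only by the tool arm_command, never from a script. Its argument "commands" is a list of rows, each an object with "translation": the shift along the tool's x, y, z as a fraction of full scale, a list of three; "dr": the turn, a rotation vector about the tool's x, y, z as a fraction of full scale, a list of three; "grip": the opening, from -1 (shut) to 1 (fully open). In form: [{"translation": [dx, dy, dz], "dr": [ax, ay, az], "grip": grip}, ...]. A call has exactly 8 rows; each row shifts and turns the commanded pose from where the row before left it, along the tool's axes as they then stand; what a row does not reach is not made up. Full scale, the value 1, is 0.03 m for a shift and 5 degrees for a turn. A row lasts 1/12 s, in which the tool goes at most 41.7 mm and 7.16 degrees, less where a joint would pass 70% of its speed; a pose out of reach is approached as far as the arm can. A call with a number of a shift or a turn outside -1 to 1 is refused whole. A call with a gripper value outside its range is refused whole. The fingers move at their own pace and stop on an object; the grip force is fixed at half the most. Time passes only in rows, so rows that do not move let the fingers close, or fill a call up. It gives the time, the measured TCP pose, the force, the opening and the grip force at its end, in the units of the state.
- bot.observe(): the state, without advancing time (a new reading comes with each control period).
- bot.get_image(name): name is "scene" or "side" or "wrist"; returns (picture, depth): 480x640x3 uint8, red, green, blue; 480x640 float32, m along the optical axis (not along the pixel's ray), 0 where there is no reading.
- bot.camera_model(name): a dict with "camera_matrix" (3x3 intrinsics, pixels), "k1" (the pictures are not rectified: a ray, as slopes to the right and down, at radius r is drawn at 1 + k1 r^2 times it, then the intrinsics apply), "eye" and "attitude" of the camera in the world. Camera axes: x right, y down, z forward; pixel columns grow to the right and rows downward; lengths in m; the calibration is good to about 2 mm. A picture is of the moment at which its call begins: read the wrist's pose just before it. camera_model takes no time and is no camera call; for the wrist camera it gives the pose at the moment of the call.
- bot.sign_off(): hands the job in; it is judged then, once.
Trained networks look in the newest picture that a camera, given by its name, has taken for a name from the list of things; names that differ only in an ending like _2 or _b are one class to them, and where a whole thing is asked for, a point or a joint stands for the part that bears it (a point fixed in the world has none). Each returns a list of dicts, best first, with "confidence" (0 to 1); they miss things now and then, are a little off and sometimes report something else, mostly with a low value. They report only what shows in the picture. A call takes as long as a camera call. They do not tell look-alikes from the thing itself.
- bot.look_for(camera, thing): "point" ([x, y, z] in m, in world coordinates, good to about 4 mm: the middle of the surface that is visible of it).
The state is a dict: "time_s": time; "joints": joint angles; "qd": joint speeds; "joint_torque": joint torques, N m; "eef_pos": TCP position; "tool_rot": TCP orientation; "ft_force": force on the tool from outside, world axes, zero at the start; "ft_torque": the same for the moment, N m; "grip_width": finger opening in m; "grasp_force": force on a finger pad.
Only numpy, scipy, OpenCV 4.12 (cv2) and the standard library are available. Lean on these libraries where they do the work, as an engineer would, in place of code of your own. Each camera call takes 0.05 s, during which the arm holds its last target. There are 200 camera calls.

### The job

Sharpening is over: close each of the two sharpening stones under its own wooden lid, the long lid on the long case and the short lid on the short case, each fully down on its case. The chisel and the little block plane left lying on the stones are in the way: put them in the open wooden tray on the right, the chisel lying flat and wholly inside and the plane standing on its sole. Set everything down rather than dropping it, and leave everything else on the bench where it is.

Things in the scene. Friction and masses are not known exactly. Their poses are not given: they have to be found in the camera images.
- long_case: Long stone case, screwed to the bench: dark wooden base 178 x 70 x 14 mm, a grey sharpening stone 150 x 40 mm in its middle standing 18 mm above the base (stone top 32 mm above the bench). Origin: centre of the base's underside; x along its length, y across, z up. A closed lid rests on the base, its origin 14 mm above this one.
- short_case: Short stone case, screwed to the bench: like the long one, but base 133 x 70 x 14 mm and stone 105 x 40 mm (stone top also 32 mm above the bench). Origin: centre of the base's underside; x along its length, z up.
- long_lid: Lid of the long case, loose, hollow side down on the bench at the left: dark wooden box without bottom, 168 x 58 x 30 mm outside, 156 x 46 x 22 mm inside, walls 6 mm (3 mm of play all round over its stone), 0.1 kg. Origin: centre of its lower rim; x along its length, y across (58 mm, the way to grip it), z up. Either way round fits.
- short_lid: Lid of the short case, loose, hollow side down at the left: as the long lid, but 123 x 58 x 30 mm outside, 111 x 46 x 22 mm inside. Origin: centre of its lower rim; x along its length, y across (58 mm), z up.
- chisel: Carving chisel lying on one of the stones (the plane is on the other): octagonal wooden handle 110 mm long, 22 mm across flats, then steel neck and 16 mm wide blade on the same axis; 210 mm overall, 0.14 kg. Origin: underside of the handle, mid-length; x towards the blade (handle -55 to +55 mm, tip +155 mm), z up. Balances about 15 mm ahead of the origin; rests on its handle, blade free.
- chisel_tip (a point): Cutting end of the chisel, on the handle's axis, 155 mm ahead of the chisel's origin and 11 mm above its underside.
- chisel_butt (a point): Butt end of the chisel's handle, on its axis, 55 mm behind the chisel's origin and 11 mm above its underside.
- plane: Small block plane standing on its sole on one of the stones: steel sole 90 x 34 x 6 mm, flat parallel cheeks 34 mm over their outsides, 26 mm high along the middle 56 mm, brass cap and blade up to about 37 mm, brass knob in front; 0.26 kg. Origin: centre of the sole's underside; x towards the knob, y across the cheeks (34 mm, the way to grip it), z up.
- tray: Open wooden tool tray, fixed on the bench at the right: 250 x 170 x 28 mm outside, walls and floor 6 mm thick (238 x 158 mm inside). Origin: centre of its underside, on the bench; x along its 250 mm length, y across, z up; its inner floor is 6 mm above the origin, its rim 28 mm.
- oil_bottle: Bystander: amber oil bottle, 48 mm across, 105 mm tall. Origin: centre of its underside.
- rosette: Bystander: carved wooden rosette, a disc 60 mm across, 20 mm high. Origin: centre of its underside.
- offcut: Bystander: wooden offcut 75 x 45 x 28 mm. Origin: centre of its underside; x along its length.
- wax_tin: Bystander: round metal wax tin, 64 mm across, 26 mm high. Origin: centre of its underside.
- slip_stone: Bystander: grey slip stone lying flat on the bench, 85 x 32 x 15 mm. Origin: centre of its underside; x along its length.
- gouge: Bystander: a smaller carving tool lying on the bench, dark octagonal handle 95 mm long and 18 mm across, 195 mm overall. Origin: underside of the handle at the middle of its length; x towards the blade.
- mallet: Bystander: round carver's mallet standing on its head at the far left, head up to 92 mm across and 115 mm high, handle upwards, 225 mm tall. Origin: centre of the head's underside.
Mind the look-alikes: they are no part of the job. What is shaped like the chisel but orange is not meant.

How it is judged:
By the outcome, as a careful person would: the job done as asked, in the order asked, and still so for the second after the job is handed in, with the robot touching nothing.
It also fails if it takes over 72 s, if anything falls off the work surface, if the arm or the gripper's body presses on something with over 40 N, if the wrist force passes 120 N, or if a joint passes its speed limit or range.

## Working session

There is one attempt and no reset: what is moved stays moved. The work goes in short steps, Python scripts to look and compute and a tool call to move; the robot and the scene stay as the last step left them, time stands still between calls to the robot, and variables do not carry over. Pictures are saved under pics/ and viewed, at most 10 in all, crops included, and the job is handed in when it is done.

Besides the shell and the picture viewer there is one more tool, called after "Request:" by a JSON object that holds its "api" and its "payload", one argument or row to a line. arm_command: Moves the arm, as the interface text tells. Shift numbers are shares of 0.03 m and turn numbers shares of 5 degrees, none past 1 either way. Its arguments: {"type":"object","properties":{"commands":{"type":"array"}},"required":["commands"]}

```bash
ls; mkdir -p pics
python3 - <<'E'
from cell import bot
import cv2,numpy as np
s=bot.observe();print(s['time_s'],s['eef_pos'],s['tool_rot'],s['grip_width'])
for c in ['scene','side']:
    p,d=bot.get_image(c);cv2.imwrite(f'pics/{c}0.png',p[:,:,::-1]);np.savez(f'{c}0.npz',p=p,d=d)
    m=bot.camera_model(c);print(c,m)
    for t in ['long_case','short_case','long_lid','short_lid','chisel','plane','tray','gouge','oil_bottle','mallet'] if c=='scene' else ['chisel','plane']:
        for r in bot.look_for(c,t)[:3]: print(t,np.round(r['point'],3),round(r['confidence'],2))
print(bot.observe()['time_s'])
E
```

```text
pics
0.0 [5.24589304e-01 1.03636525e-04 2.30627311e-01] [-2.22051804e+00 -2.22056800e+00  1.44600000e-03] 0.08504617107723272
scene {'camera_matrix': array([[492.03979497,   0.        , 316.80531939],
       [  0.        , 492.03979497, 238.67210537],
       [  0.        ,   0.        ,   1.        ]]), 'k1': -0.042509380857978084, 'eye': array([ 1.37558871, -0.19613381,  0.75987299]), 'attitude': array([-1.82421605, -1.32764103,  0.68658695])}
long_case [ 0.613 -0.056  0.017] 0.92
short_case [0.562 0.134 0.013] 0.86
long_lid [0.606 0.328 0.028] 0.76
short_lid [0.431 0.342 0.027] 0.82
chisel [0.564 0.153 0.047] 0.92
chisel [0.195 0.32  0.011] 0.66
chisel [0.725 0.206 0.005] 0.19
plane [ 0.561 -0.05   0.053] 0.75
tray [ 0.556 -0.354  0.006] 0.89
gouge [ 0.708 -0.2    0.017] 0.69
gouge [0.722 0.209 0.007] 0.28
oil_bottle [0.384 0.034 0.057] 0.63
mallet [0.479 0.552 0.1  ] 0.58
side {'camera_matrix': array([[610.44761718,   0.        , 324.87427262],
       [  0.        , 610.44761718, 242.29347301],
       [  0.        ,   0.        ,   1.        ]]), 'k1': -0.03618966169405042, 'eye': array([-0.12037797,  1.06040057,  1.15015903]), 'attitude': array([-0.67376302,  2.62864381, -1.1006299 ])}
chisel [0.548 0.152 0.05 ] 0.93
chisel [0.186 0.335 0.017] 0.71
0.7
```

View pictures.

View pics/scene0.png

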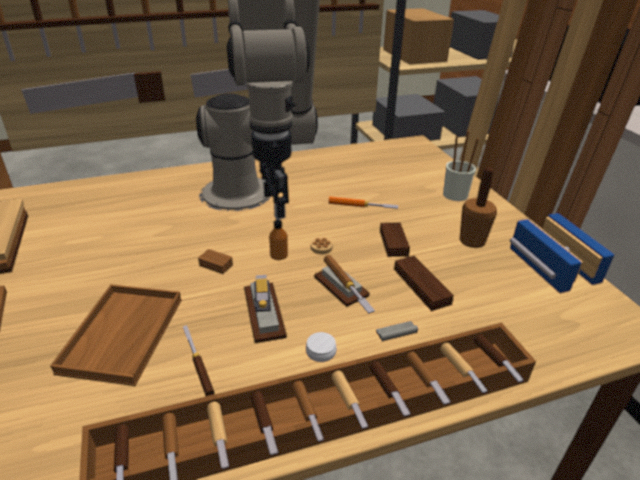

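View pics/side0.png

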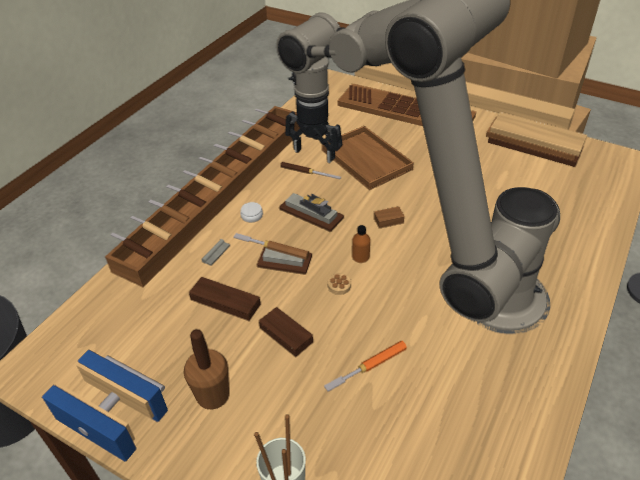

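```bash
cat > h.py <<'E'
import cv2,numpy as np
from scipy.spatial.transform import Rotation as R
def rays(m,shape=(480,640)):
    v,u=np.mgrid[:shape[0],:shape[1]]
    uv=np.stack([u,v],-1).reshape(-1,1,2).astype(float)
    n=cv2.undistortPoints(uv,m['camera_matrix'],np.array([m['k1'],0,0,0.]))
    return n.reshape(*shape,2)
def cloud(m,d):
    n=rays(m);c=np.dstack([n*d[...,None],d])
    W=c@R.from_rotvec(m['attitude']).as_matrix().T+m['eye']
    W[d<=0]=np.nan
    return W
def rect(P):
    (c,s,a)=cv2.minAreaRect((P[:,:2]*1000).astype(np.float32))
    if s[0]<s[1]: s=s[::-1];a+=90
    return np.round(c,1),np.round(s,1),round((a+90)%180-90,1)
def near(W,xy,r,z0,z1):
    P=W.reshape(-1,3)
    with np.errstate(invalid='ignore'):
        return P[(np.hypot(P[:,0]-xy[0],P[:,1]-xy[1])<r)&(P[:,2]>z0)&(P[:,2]<z1)]
E
python3 - <<'E'
from cell import bot
from h import *
for c in ['scene','side']:
    f=np.load(c+'0.npz');W=cloud(bot.camera_model(c),f['d'])
    np.save(c+'W.npy',W)
    P=near(W,(.5,.2),.12,-.02,.01);print(c,'bench z',np.median(P[:,2]),P[:,2].std())
    for n,xy,r,z0,z1 in [('long_lid',(.606,.328),.11,.024,.036),('short_lid',(.431,.342),.085,.024,.036),
      ('lstone',(.6,-.055),.11,.027,.036),('lbase',(.6,-.055),.11,.009,.036),('sstone',(.56,.135),.08,.027,.036),('sbase',(.56,.135),.08,.009,.036),
      ('chisel',(.56,.15),.15,.044,.07),('chisel_all',(.56,.15),.16,.039,.07),('plane_top',(.565,-.05),.08,.053,.08),('plane',(.565,-.05),.08,.039,.08),('tray',(.556,-.354),.19,.022,.034),('trayfloor',(.556,-.354),.19,.003,.011),('gouge',(.7,-.2),.12,.01,.03),('wax',(.65,.05),.25,.0,.0)]:
        P=near(W,xy,r,z0,z1)
        if len(P)>10: print(n,len(P),*rect(P),'z',np.round(np.percentile(P[:,2],[5,50,95])*1000,1))
E
```

```text
scene bench z 0.0010411065463794555 0.002001752377314407
long_lid 1196 [591.2 337.7] [171.   62.7] 5.2 z [26.8 30.4 32.9]
short_lid 624 [432.4 344.4] [168.3  60.8] -12.0 z [26.9 30.8 33.3]
lstone 432 [568.8 -45.2] [153.   40.7] -4.6 z [29.1 32.6 35.1]
lbase 1323 [575.3 -45.3] [166.2  70.4] -4.4 z [11.5 15.7 34.2]
sstone 228 [534.5 151.7] [107.1  42.8] 17.3 z [27.6 32.5 34.3]
sbase 783 [538.5 150.8] [128.4  71.4] 18.8 z [10.9 16.3 33.6]
chisel 491 [574.4 150.6] [211.1  23.4] 6.9 z [44.5 50.1 56. ]
chisel_all 562 [574.2 150.6] [211.6  23.4] 6.9 z [42.2 48.8 55.8]
plane_top 261 [547.2 -42.9] [67.6 33.6] -10.4 z [55.7 61.8 69.5]
plane 481 [555.9 -44.7] [85.4 34. ] -10.8 z [39.6 56.3 68.7]
tray 1325 [ 543.8 -346.5] [255.  174.2] -25.7 z [22.8 27.3 30.4]
trayfloor 6260 [ 554.3 -357. ] [374.7 363.6] -21.8 z [3.4 6.5 9.4]
gouge 878 [ 711.7 -245.8] [237.9 126.5] 13.4 z [10.9 17.1 27.9]
side bench z -0.0003580945617865927 0.002992310150170173
long_lid 1275 [587.8 342. ] [169.3  63.7] 4.4 z [25.3 29.2 33.2]
short_lid 1084 [432.7 350.1] [169.5  63.4] -11.9 z [25.6 29.5 33.4]
lstone 293 [566.7 -38.8] [150.7  46.1] -3.7 z [27.7 31.5 35.2]
lbase 731 [573.6 -32.5] [166.3  67.3] -0.1 z [10.  21.9 34.6]
sstone 237 [531.6 168.1] [103.2  30.7] 10.6 z [27.6 31.1 34.7]
sbase 635 [534.5 161.3] [128.4  70.8] 18.7 z [10.2 20.8 33.9]
chisel 392 [572.  157.2] [210.9  27.2] 6.6 z [44.7 49.8 56.2]
chisel_all 498 [572.  157.2] [210.9  27.2] 6.6 z [40.6 48.  55.6]
plane_top 146 [549.1 -38.6] [73.3 39.2] -12.2 z [53.8 60.2 69. ]
plane 310 [550.3 -38.4] [93.2 39.4] -11.2 z [40.3 51.4 67.7]
tray 412 [ 561.1 -300.6] [270.7 260.1] 64.9 z [22.5 26.  31.1]
trayfloor 1981 [ 549.5 -351.6] [372.9 364.5] 70.2 z [ 3.3  5.8 10.1]
gouge 324 [ 711.2 -237.9] [231.2 143.5] 15.3 z [10.6 15.6 27.5]
```

Scene view: the meant chisel (yellow-brown handle) lies on the short case at (345,283); look-alikes are the orange tool at (362,203) and the gouge at (200,360). The plane is on the long case at (262,300), the lids are at (395,238) short and (422,281) long, and the tray is at (120,335). The side view agrees (chisel 272,246; plane 313,208).

Run:
```python
from cell import bot
from h import *
m=bot.camera_model('wrist');p,d=bot.get_image('wrist');np.savez('wrist0.npz',p=p,d=d)
print(m); W=cloud(m,d); print(np.round([W[0,0],W[0,639],W[479,0],W[479,639],W[240,320]],3))
s=cv2.imread('pics/scene0.png')[190:330,230:430];s=cv2.resize(s,None,fx=3,fy=3,interpolation=2)[:,:600]
w=cv2.resize(p[:,:,::-1],(200*2,300)) 
cv2.imwrite('pics/c1.png',np.vstack([s,np.zeros((0,600,3),np.uint8)]));cv2.imwrite('pics/w0.png',p[:,:,::-1])
```

```text
{'camera_matrix': array([[380.54780814,   0.        , 316.44089534],
       [  0.        , 380.54780814, 239.81770737],
       [  0.        ,   0.        ,   1.        ]]), 'k1': -0.06889567663521623, 'eye': array([0.52425063, 0.06800347, 0.3746837 ]), 'attitude': array([ 2.87030803e+00,  5.46361738e-04, -1.11785600e-03])}
[[ 0.226  0.198  0.001]
 [ 0.805  0.189  0.029]
 [ 0.466  0.008  0.325]
 [ 0.582  0.01   0.327]
 [ 0.527 -0.02   0.058]]
```

View pics/c1.png

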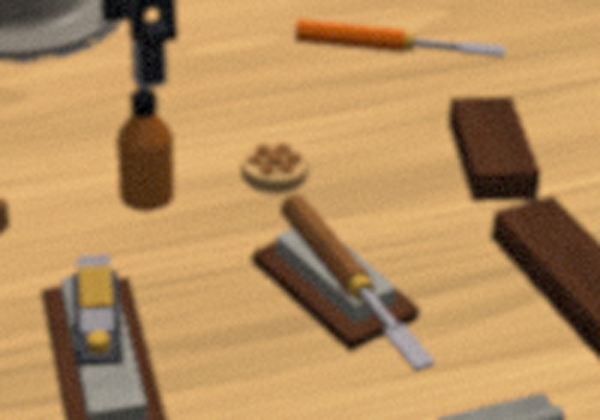

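View pics/w0.png

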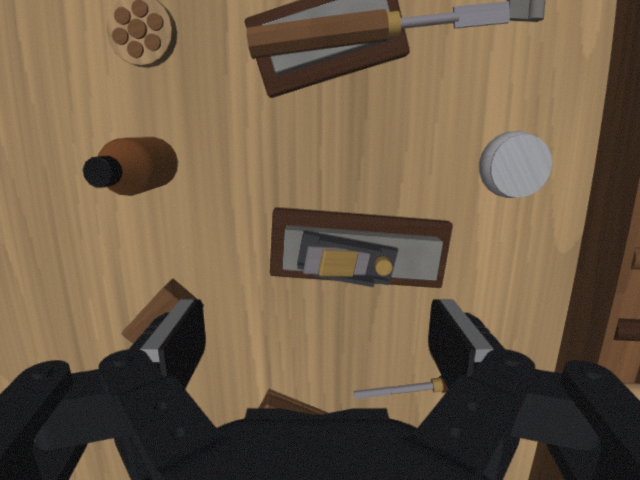

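The crop shows the brown-handled chisel on the short case (crop 340,280), with the orange look-alike apart from it (crop 390,38). The wrist view shows both cases with their tools: chisel at (320,33), plane at (350,258). I'll measure these now.

```bash
cat >> h.py <<'E'
def rep(W,L):
    for n,xy,r,z0,z1 in L:
        P=near(W,xy,r,z0,z1)
        if len(P)>10: print(n,len(P),*rect(P),'z',np.round(np.percentile(P[:,2],[5,50,95])*1000,1))
TOOLS=[('bench',(.45,.06),.03,-.01,.01),('lbase',(.573,-.045),.105,.009,.036),('lstone',(.573,-.045),.105,.028,.036),('sbase',(.538,.15),.08,.009,.036),('sstone',(.538,.15),.08,.028,.036),
 ('chisel',(.573,.151),.15,.041,.07),('handle',(.533,.145),.05,.047,.06),('plane',(.555,-.045),.08,.039,.08),('planetop',(.555,-.045),.08,.052,.08)]
E
python3 - <<'E'
from cell import bot
from h import *
f=np.load('wrist0.npz');m=bot.camera_model('wrist');W=cloud(m,f['d']);rep(W,TOOLS)
# mask side check: end of chisel blade
P=near(W,(.573,.151),.15,.041,.07);a=P[P[:,0].argsort()];print(np.round(a[:200].mean(0),4),np.round(a[-100:].mean(0),4))
E
```

```text
bench 3100 [450.   60.2] [59.5 59.2] 87.7 z [-0.5  0.8  2.1]
lbase 8038 [567.5 -42.5] [178.7  71.1] -4.4 z [12.9 15.3 33.2]
lstone 3024 [567.2 -41.8] [149.9  41.2] -4.5 z [30.8 32.4 33.7]
sbase 6614 [533.7 153.2] [133.   70.7] 16.4 z [13.2 15.4 33.6]
sstone 2157 [534.  153.1] [105.   40.9] 16.5 z [31.  32.8 34.1]
chisel 6588 [574.4 153.3] [211.   23.3] 7.3 z [44.6 51.2 55.6]
handle 3790 [532.6 147.9] [99.9 23. ] 7.4 z [48.6 53.6 55.8]
plane 3453 [552.4 -41.7] [89.6 34.9] -10.8 z [40.3 58.  68.4]
planetop 2127 [551.4 -41.5] [75.3 34.9] -10.6 z [55.3 61.4 68.9]
[0.4726 0.1392 0.0526] [0.6764 0.1654 0.0454]
```

Request:
{"api": "arm_command", "payload": {
  "commands": [
    {"translation":[0.62,0.063,0.2],"dr":[0,0,0],"grip":1},
    {"translation":[0.62,0.063,0.2],"dr":[0,0,0],"grip":1},
    {"translation":[0.62,0.063,0.2],"dr":[0,0,0],"grip":1},
    {"translation":[0.62,0.063,0.2],"dr":[0,0,0],"grip":1},
    {"translation":[0.62,0.063,0.2],"dr":[0,0,0],"grip":1},
    {"translation":[0.62,0.063,0.2],"dr":[0,0,0],"grip":1},
    {"translation":[0.62,0.063,0.2],"dr":[0,0,0],"grip":1},
    {"translation":[0.62,0.063,0.2],"dr":[0,0,0],"grip":1}
  ]
}}

```text
time_s: 1.42
eef_pos: [0.5402, 0.1497, 0.183]
tool_rot: [2.221, 2.221, 0.0]
ft_force: [0.2, -0.1, -0.2]
grip_width: 0.0855
grasp_force: 0.0
```

Request:
{"api": "arm_command", "payload": {
  "commands": [
    {"translation":[0,0,0],"dr":[0,0,1],"grip":1},
    {"translation":[0,0,0],"dr":[0,0,1],"grip":1},
    {"translation":[0,0,0],"dr":[0,0,1],"grip":1},
    {"translation":[0,0,0],"dr":[0,0,1],"grip":1},
    {"translation":[0,0,0],"dr":[0,0,1],"grip":1},
    {"translation":[0,0,0],"dr":[0,0,1],"grip":1},
    {"translation":[0,0,0],"dr":[0,0,1],"grip":1},
    {"translation":[0,0,0],"dr":[0,0,1],"grip":1}
  ]
}}

```text
time_s: 2.08
eef_pos: [0.5402, 0.1488, 0.1833]
tool_rot: [2.85, 1.322, 0.0]
ft_force: [-0.5, -0.4, -0.3]
grip_width: 0.0852
grasp_force: 0.0
```

Request:
{"api": "arm_command", "payload": {
  "commands": [
    {"translation":[0,0,0.15],"dr":[0,0,1],"grip":1},
    {"translation":[0,0,0.15],"dr":[0,0,1],"grip":1},
    {"translation":[0,0,0.15],"dr":[0,0,1],"grip":1},
    {"translation":[0,0,0.15],"dr":[0,0,1],"grip":1},
    {"translation":[0,0,0.15],"dr":[0,0,1],"grip":1},
    {"translation":[0,0,0.15],"dr":[0,0,1],"grip":1},
    {"translation":[0,0,0.15],"dr":[0,0,1],"grip":1},
    {"translation":[0,0,0.15],"dr":[0,0,1],"grip":1}
  ]
}}

```text
time_s: 2.75
eef_pos: [0.5402, 0.1488, 0.1471]
tool_rot: [3.13, 0.267, 0.0]
ft_force: [-0.1, -0.1, -0.2]
grip_width: 0.0856
grasp_force: 0.0
```

```bash
cat >> h.py <<'E'
def go(s,xyz,head):
    """units of tool x,y,z shift (after turning) and turn about z to reach xyz [mm], heading [deg]"""
    M=R.from_rotvec(s['tool_rot']).as_matrix();h=np.degrees(np.arctan2(M[1,0],M[0,0]))
    d=np.array(xyz)-np.array(s['eef_pos'])*1000;t=np.radians(head)
    e=np.array([d[0]*np.cos(t)+d[1]*np.sin(t),d[0]*np.sin(t)-d[1]*np.cos(t),-d[2]])
    u=np.array([d[0]*np.cos(np.radians(h))+d[1]*np.sin(np.radians(h)),d[0]*np.sin(np.radians(h))-d[1]*np.cos(np.radians(h)),-d[2]])
    print('t',round(s['time_s'],2),'pos',np.round(np.array(s['eef_pos'])*1000,1),'head',round(h,2),'tilt',np.round(M[:,2],3),'w',round(s['grip_width']*1000,1),'F',np.round(s['ft_force'],1),'gf',round(s['grasp_force'],1),'q',np.round(s['joints'],2))
    print(' turn z units',round((h-head)/5,2),'shift if turned first',np.round(e/30,3),'if shifted first',np.round(u/30,3))
E
python3 - <<'E'
from cell import bot
from h import *
m=bot.camera_model('wrist');p,d=bot.get_image('wrist');np.savez('wrist1.npz',p=p,d=d);rep(cloud(m,d),TOOLS)
go(bot.observe(),(539.7,148.9,35),7.3)
E
```

```text
bench 3162 [449.4  62.6] [59.6 54.5] 15.3 z [-0.4  0.7  1.8]
lbase 14290 [567.6 -41.1] [178.2  70.8] -4.0 z [12.4 19.  33.3]
lstone 5610 [567.5 -42.4] [150.2  42.1] -4.4 z [29.5 32.3 34. ]
sbase 10502 [533.8 153.1] [132.5  70.3] 16.7 z [13.4 15.2 33.4]
sstone 3505 [533.8 153.1] [104.7  40.1] 16.7 z [31.5 32.7 33.8]
chisel 8769 [574.  153.2] [210.9  22.1] 7.4 z [44.7 50.7 55.3]
handle 4748 [532.6 147.8] [99.6 22. ] 7.3 z [48.8 53.6 55.5]
plane 6956 [552.5 -42.3] [88.9 37.2] -11.2 z [40.6 55.1 67.9]
planetop 3859 [551. -42.] [74.8 37.2] -11.2 z [53.6 59.9 68.6]
t 2.8 pos [539.7 148.7 146.2] head 9.46 tilt [-0.001 -0.    -1.   ] w 85.2 F [ 0.3 -0.1 -0.2] gf 0.0 q [ 0.13  0.49  1.55 -0.    1.11  1.54]
 turn z units 0.43 shift if turned first [ 1.000e-03 -6.000e-03  3.706e+00] if shifted first [ 2.000e-03 -6.000e-03  3.706e+00]
```

Request:
{"api": "arm_command", "payload": {
  "commands": [
    {"translation":[0,0,0.46],"dr":[0,0,0.43],"grip":1},
    {"translation":[0,0,0.6],"dr":[0,0,0],"grip":1},
    {"translation":[0,0,0.6],"dr":[0,0,0],"grip":1},
    {"translation":[0,0,0.6],"dr":[0,0,0],"grip":1},
    {"translation":[0,0,0.6],"dr":[0,0,0],"grip":1},
    {"translation":[0,0,0.5],"dr":[0,0,0],"grip":1},
    {"translation":[0,0,0.34],"dr":[0,0,0],"grip":1},
    {"translation":[0,0,0],"dr":[0,0,0],"grip":1}
  ]
}}

```text
time_s: 3.47
eef_pos: [0.5389, 0.1486, 0.0343]
tool_rot: [3.134, 0.217, -0.006]
ft_force: [-0.3, -0.8, -0.5]
grip_width: 0.0849
grasp_force: 0.0
```

Request:
{"api": "arm_command", "payload": {
  "commands": [
    {"translation":[0,0,0],"dr":[0,0,0],"grip":-1},
    {"translation":[0,0,0],"dr":[0,0,0],"grip":-1},
    {"translation":[0,0,0],"dr":[0,0,0],"grip":-1},
    {"translation":[0,0,0],"dr":[0,0,0],"grip":-1},
    {"translation":[0,0,0],"dr":[0,0,0],"grip":-1},
    {"translation":[0,0,0],"dr":[0,0,0],"grip":-1},
    {"translation":[0,0,0],"dr":[0,0,0],"grip":-1},
    {"translation":[0,0,0],"dr":[0,0,0],"grip":-1}
  ]
}}

```text
time_s: 4.13
eef_pos: [0.5407, 0.1489, 0.0372]
tool_rot: [-3.134, -0.215, -0.003]
ft_force: [-2.0, -0.5, 6.4]
grip_width: 0.0202
grasp_force: 59.4
```

Run:
```python
from cell import bot
from h import *
go(bot.observe(),(539.7,148.9,150),7.3)
f=np.load('wrist0.npz');W=cloud(bot.camera_model('scene'),np.load('scene0.npz')['d'])
rep(W,[('tray',(.544,-.347),.17,.02,.034)])
```

```text
t 4.13 pos [540.7 148.9  37.2] head 7.86 tilt [ 0.002  0.    -1.   ] w 20.2 F [-2.  -0.5  6.4] gf 59.4 q [ 0.13  0.63  1.65 -0.    0.86  1.57]
 turn z units 0.11 shift if turned first [-0.032 -0.004 -3.759] if shifted first [-0.032 -0.004 -3.759]
tray 1522 [ 543.8 -346.5] [255.  174.2] -25.7 z [20.8 26.8 30.3]
```

Request:
{"api": "arm_command", "payload": {
  "commands": [
    {"translation":[0,0,-0.3],"dr":[0,0,0],"grip":-1},
    {"translation":[0,0,-0.4],"dr":[0,0,0],"grip":-1},
    {"translation":[0,0,-0.6],"dr":[0,0,0],"grip":-1},
    {"translation":[0,0,-0.6],"dr":[0,0,0],"grip":-1},
    {"translation":[0,0,-0.6],"dr":[0,0,0],"grip":-1},
    {"translation":[0,0,-0.6],"dr":[0,0,0],"grip":-1},
    {"translation":[0,0,-0.4],"dr":[0,0,0],"grip":-1},
    {"translation":[0,0,-0.2],"dr":[0,0,0],"grip":-1}
  ]
}}

```text
time_s: 4.8
eef_pos: [0.5408, 0.1489, 0.1495]
tool_rot: [-3.134, -0.215, -0.004]
ft_force: [0.5, -1.0, -1.4]
grip_width: 0.0202
grasp_force: 58.9
```

Request:
{"api": "arm_command", "payload": {
  "commands": [
    {"translation":[-0.158,0.4,0],"dr":[0,0,0],"grip":-1},
    {"translation":[-0.158,0.7,0],"dr":[0,0,0],"grip":-1},
    {"translation":[-0.158,0.75,0],"dr":[0,0,0],"grip":-1},
    {"translation":[-0.158,0.75,0],"dr":[0,0,0],"grip":-1},
    {"translation":[-0.158,0.75,0],"dr":[0,0,0],"grip":-1},
    {"translation":[-0.158,0.75,0],"dr":[0,0,0],"grip":-1},
    {"translation":[-0.158,0.75,0],"dr":[0,0,0],"grip":-1},
    {"translation":[-0.158,0.75,0],"dr":[0,0,0],"grip":-1}
  ]
}}

```text
time_s: 5.47
eef_pos: [0.5243, -0.0244, 0.1464]
tool_rot: [-3.134, -0.215, 0.003]
ft_force: [-0.1, -0.1, -1.3]
grip_width: 0.0202
grasp_force: 58.9
```

Request:
{"api": "arm_command", "payload": {
  "commands": [
    {"translation":[-0.158,0.75,0],"dr":[0,0,0],"grip":-1},
    {"translation":[-0.158,0.75,0],"dr":[0,0,0],"grip":-1},
    {"translation":[-0.158,0.75,0],"dr":[0,0,0],"grip":-1},
    {"translation":[-0.158,0.75,0],"dr":[0,0,0],"grip":-1},
    {"translation":[-0.158,0.75,0],"dr":[0,0,0],"grip":-1},
    {"translation":[-0.158,0.75,0],"dr":[0,0,0],"grip":-1},
    {"translation":[-0.158,0.6,0],"dr":[0,0,0],"grip":-1},
    {"translation":[-0.158,0.3,0],"dr":[0,0,0],"grip":-1}
  ]
}}

```text
time_s: 6.13
eef_pos: [0.509, -0.1908, 0.1464]
tool_rot: [-3.134, -0.212, 0.002]
ft_force: [-0.7, -0.1, -0.4]
grip_width: 0.0202
grasp_force: 58.9
```

Run:
```python
from cell import bot
from h import *
m=bot.camera_model('wrist');p,d=bot.get_image('wrist');np.savez('wrist2.npz',p=p,d=d);W=cloud(m,d);np.save('W2.npy',W)
rep(W,[('tray',(.544,-.347),.17,.02,.034),('inair',(.53,-.25),.25,.115,.2)])
go(bot.observe(),(496.7,-365.9,60),-25.7)
cv2.imwrite('pics/w2.png',p[:,:,::-1])
```

```text
tray 8452 [ 543.3 -345.8] [250.9 171.4] -26.2 z [20.9 27.5 29.3]
inair 26853 [ 538.9 -196.9] [150.5  89.2] -12.7 z [154.1 162.8 197.4]
t 6.18 pos [ 508.4 -191.3  146.4] head 7.71 tilt [-0.002 -0.    -1.   ] w 20.5 F [ 0.  -1.9 -1.4] gf 58.9 q [-0.5   0.46  1.6  -0.    1.09  0.94]
 turn z units 6.68 shift if turned first [2.171 5.413 2.88 ] if shifted first [-1.168  5.714  2.88 ]
```

View pics/w2.png

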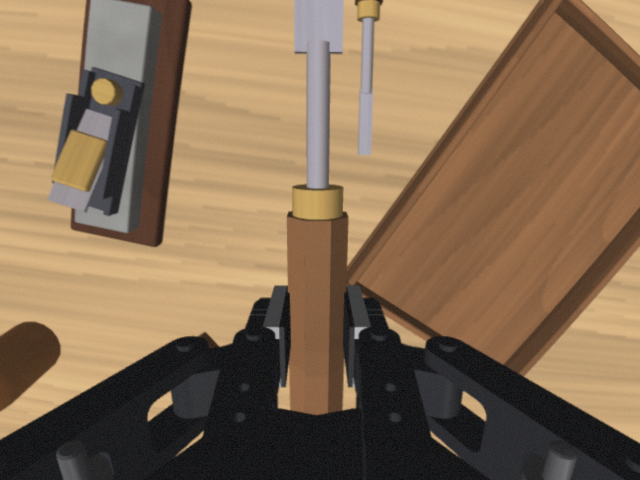

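Request:
{"api": "arm_command", "payload": {
  "commands": [
    {"translation":[-0.15,0.71,0],"dr":[0,0,0],"grip":-1},
    {"translation":[-0.15,0.71,0],"dr":[0,0,0],"grip":-1},
    {"translation":[-0.15,0.71,0],"dr":[0,0,0],"grip":-1},
    {"translation":[-0.15,0.71,0],"dr":[0,0,0],"grip":-1},
    {"translation":[-0.15,0.71,0],"dr":[0,0,0],"grip":-1},
    {"translation":[-0.15,0.71,0],"dr":[0,0,0],"grip":-1},
    {"translation":[-0.15,0.71,0],"dr":[0,0,0],"grip":-1},
    {"translation":[-0.135,0.71,0],"dr":[0,0,0],"grip":-1}
  ]
}}

```text
time_s: 6.85
eef_pos: [0.4976, -0.3619, 0.1467]
tool_rot: [-3.133, -0.216, 0.002]
ft_force: [0.8, 0.4, -1.5]
grip_width: 0.0201
grasp_force: 59.0
```

Request:
{"api": "arm_command", "payload": {
  "commands": [
    {"translation":[0,0,0.3],"dr":[0,0,0.96],"grip":-1},
    {"translation":[0,0,0.4],"dr":[0,0,0.97],"grip":-1},
    {"translation":[0,0,0.4],"dr":[0,0,0.97],"grip":-1},
    {"translation":[0,0,0.4],"dr":[0,0,0.97],"grip":-1},
    {"translation":[0,0,0.4],"dr":[0,0,0.97],"grip":-1},
    {"translation":[0,0,0.4],"dr":[0,0,0.97],"grip":-1},
    {"translation":[0,0,0.4],"dr":[0,0,0.97],"grip":-1},
    {"translation":[0,0,0.2],"dr":[0,0,0],"grip":-1}
  ]
}}

```text
time_s: 7.52
eef_pos: [0.4973, -0.3604, 0.0582]
tool_rot: [-3.058, 0.711, 0.005]
ft_force: [-0.4, 0.5, -1.1]
grip_width: 0.0199
grasp_force: 59.0
```

Run:
```python
from cell import bot
from h import *
go(bot.observe(),(496.0,-364.9,12),-26.2)
```

```text
t 7.52 pos [ 497.3 -360.4   58.2] head -26.18 tilt [-0.003  0.003 -1.   ] w 19.9 F [-0.4  0.5 -1.1] gf 59.0 q [-0.75  0.68  1.47  0.    1.    1.28]
 turn z units 0.0 shift if turned first [0.029 0.154 1.541] if shifted first [0.029 0.154 1.541]
```

Request:
{"api": "arm_command", "payload": {
  "commands": [
    {"translation":[0.03,0.15,0.2],"dr":[0,0,0],"grip":-1},
    {"translation":[0,0,0.4],"dr":[0,0,0],"grip":-1},
    {"translation":[0,0,0.4],"dr":[0,0,0],"grip":-1},
    {"translation":[0,0,0.25],"dr":[0,0,0],"grip":-1},
    {"translation":[0,0,0.15],"dr":[0,0,0],"grip":-1},
    {"translation":[0,0,0.08],"dr":[0,0,0],"grip":-1},
    {"translation":[0,0,0.04],"dr":[0,0,0],"grip":-1},
    {"translation":[0,0,0.02],"dr":[0,0,0],"grip":-1}
  ]
}}

```text
time_s: 8.18
eef_pos: [0.4972, -0.3667, 0.0142]
tool_rot: [3.061, -0.708, 0.001]
ft_force: [0.5, -0.2, -0.8]
grip_width: 0.0201
grasp_force: 59.1
```

Run:
```python
from cell import bot
from h import *
go(bot.observe(),(496.0,-364.9,12),-26.2)
```

```text
t 8.18 pos [ 497.2 -366.7   14.2] head -26.04 tilt [ 0. -0. -1.] w 20.1 F [ 0.5 -0.2 -0.8] gf 59.1 q [-0.76  0.74  1.49  0.    0.91  1.27]
 turn z units 0.03 shift if turned first [-0.061 -0.036  0.075] if shifted first [-0.061 -0.036  0.075]
```

Not touching yet, about 3 mm to go: ease down to contact, then open partway.

Request:
{"api": "arm_command", "payload": {
  "commands": [
    {"translation":[0,0,0.03],"dr":[0,0,0],"grip":-1},
    {"translation":[0,0,0.03],"dr":[0,0,0],"grip":-1},
    {"translation":[0,0,0.03],"dr":[0,0,0],"grip":-1},
    {"translation":[0,0,0.02],"dr":[0,0,0],"grip":-1},
    {"translation":[0,0,0],"dr":[0,0,0],"grip":-1},
    {"translation":[0,0,0],"dr":[0,0,0],"grip":-1},
    {"translation":[0,0,0],"dr":[0,0,0],"grip":-1},
    {"translation":[0,0,0],"dr":[0,0,0],"grip":-1}
  ]
}}

```text
time_s: 8.85
eef_pos: [0.4971, -0.3667, 0.0113]
tool_rot: [3.06, -0.708, 0.001]
ft_force: [-1.5, 1.8, 4.6]
grip_width: 0.0204
grasp_force: 59.7
```

Run:
```python
from cell import bot
from h import *
go(bot.observe(),(496.0,-364.9,12),-26.2)
```

```text
t 8.85 pos [ 497.1 -366.7   11.3] head -26.05 tilt [ 0. -0. -1.] w 20.4 F [-1.5  1.8  4.6] gf 59.7 q [-0.76  0.74  1.49  0.    0.91  1.27]
 turn z units 0.03 shift if turned first [-0.06  -0.036 -0.024] if shifted first [-0.06  -0.036 -0.024]
```

Request:
{"api": "arm_command", "payload": {
  "commands": [
    {"translation":[0,0,0],"dr":[0,0,0],"grip":0},
    {"translation":[0,0,0],"dr":[0,0,0],"grip":0},
    {"translation":[0,0,0],"dr":[0,0,0],"grip":0},
    {"translation":[0,0,0],"dr":[0,0,0],"grip":0},
    {"translation":[0,0,-0.3],"dr":[0,0,0],"grip":0},
    {"translation":[0,0,-0.5],"dr":[0,0,0],"grip":0},
    {"translation":[0,0,-0.6],"dr":[0,0,0],"grip":0},
    {"translation":[0,0,-0.6],"dr":[0,0,0],"grip":0}
  ]
}}

```text
time_s: 9.52
eef_pos: [0.4969, -0.3665, 0.0718]
tool_rot: [-3.061, 0.708, 0.0]
ft_force: [0.9, 0.1, -0.4]
grip_width: 0.0424
grasp_force: 0.0
```

Request:
{"api": "arm_command", "payload": {
  "commands": [
    {"translation":[-0.193,-0.66,-0.35],"dr":[0,0,0],"grip":1},
    {"translation":[-0.193,-0.66,-0.35],"dr":[0,0,0],"grip":1},
    {"translation":[-0.193,-0.66,-0.35],"dr":[0,0,0],"grip":1},
    {"translation":[-0.193,-0.66,-0.35],"dr":[0,0,0],"grip":1},
    {"translation":[-0.193,-0.66,-0.35],"dr":[0,0,0],"grip":1},
    {"translation":[-0.193,-0.66,-0.35],"dr":[0,0,0],"grip":1},
    {"translation":[-0.193,-0.66,0],"dr":[0,0,0],"grip":1},
    {"translation":[-0.193,-0.66,0],"dr":[0,0,0],"grip":1}
  ]
}}

```text
time_s: 10.18
eef_pos: [0.5255, -0.2032, 0.1354]
tool_rot: [3.06, -0.708, 0.004]
ft_force: [0.1, 0.2, 0.7]
grip_width: 0.0851
grasp_force: 0.0
```

Request:
{"api": "arm_command", "payload": {
  "commands": [
    {"translation":[-0.193,-0.66,0],"dr":[0,0,0],"grip":1},
    {"translation":[-0.193,-0.66,0],"dr":[0,0,0],"grip":1},
    {"translation":[-0.193,-0.66,0],"dr":[0,0,0],"grip":1},
    {"translation":[-0.193,-0.66,0],"dr":[0,0,0],"grip":1},
    {"translation":[-0.193,-0.66,0],"dr":[0,0,0],"grip":1},
    {"translation":[-0.193,-0.66,0],"dr":[0,0,0],"grip":1},
    {"translation":[-0.193,-0.66,0],"dr":[0,0,0],"grip":1},
    {"translation":[-0.193,-0.64,0],"dr":[0,0,0],"grip":1}
  ]
}}

```text
time_s: 10.85
eef_pos: [0.5528, -0.0407, 0.1346]
tool_rot: [-3.061, 0.708, -0.001]
ft_force: [-0.4, -0.4, -0.4]
grip_width: 0.0853
grasp_force: 0.0
```

Request:
{"api": "arm_command", "payload": {
  "commands": [
    {"translation":[0,0,0],"dr":[0,0,-0.75],"grip":1},
    {"translation":[0,0,0],"dr":[0,0,-0.75],"grip":1},
    {"translation":[0,0,0],"dr":[0,0,-0.75],"grip":1},
    {"translation":[0,0,0],"dr":[0,0,-0.75],"grip":1},
    {"translation":[0,0,0],"dr":[0,0,0],"grip":1},
    {"translation":[0,0,0],"dr":[0,0,0],"grip":1},
    {"translation":[0,0,0],"dr":[0,0,0],"grip":1},
    {"translation":[0,0,0],"dr":[0,0,0],"grip":1}
  ]
}}

```text
time_s: 11.52
eef_pos: [0.5526, -0.0418, 0.134]
tool_rot: [3.127, -0.305, 0.0]
ft_force: [0.2, -0.4, -0.3]
grip_width: 0.0855
grasp_force: 0.0
```

Run:
```python
from cell import bot
from h import *
p,d=bot.get_image('scene');W=cloud(bot.camera_model('scene'),d);rep(W,[('chisel in tray',(.53,-.375),.115,.013,.022),('hand',(.495,-.365),.06,.02,.04)])
m=bot.camera_model('wrist');p,d=bot.get_image('wrist');rep(cloud(m,d),TOOLS)
cv2.imwrite('pics/w3.png',p[:,:,::-1])
go(bot.observe(),(552.4,-42,38),-11)
```

```text
chisel in tray 594 [ 544.8 -346.6] [210.6 165.7] -25.8 z [13.8 18.5 21.6]
hand 544 [ 486.7 -381.1] [118.2  61.4] -26.1 z [20.9 26.6 30.4]
bench 2961 [447.5  56.1] [59.7 50.2] -33.6 z [0.  1.1 2.1]
lbase 16420 [567.7 -43.1] [177.9  70.7] -4.4 z [13.4 15.2 33.5]
lstone 5857 [567.1 -43. ] [150.   40.4] -4.3 z [31.6 32.8 33.9]
sbase 12720 [541.5 153.8] [117.7  70. ] 17.0 z [13.2 31.2 33.9]
sstone 6787 [534.7 152.9] [103.4  42.6] 16.1 z [30.7 33.1 34.2]
plane 7017 [552.9 -42.4] [89.2 34.1] -10.9 z [39.7 58.5 68.6]
planetop 4348 [553.9 -42.6] [79.  34.1] -11.0 z [57.2 61.9 69.1]
t 11.62 pos [552.6 -41.8 133.9] head -11.1 tilt [ 0. -0. -1.] w 85.7 F [ 0.5  0.2 -0.8] gf 0.0 q [-0.21  0.49  1.58 -0.    1.07  1.55]
 turn z units -0.02 shift if turned first [-0.005  0.007  3.197] if shifted first [-0.005  0.007  3.197]
```

Request:
{"api": "arm_command", "payload": {
  "commands": [
    {"translation":[0,0.02,0.4],"dr":[0,0,0],"grip":1},
    {"translation":[0,0,0.6],"dr":[0,0,0],"grip":1},
    {"translation":[0,0,0.6],"dr":[0,0,0],"grip":1},
    {"translation":[0,0,0.6],"dr":[0,0,0],"grip":1},
    {"translation":[0,0,0.5],"dr":[0,0,0],"grip":1},
    {"translation":[0,0,0.3],"dr":[0,0,0],"grip":1},
    {"translation":[0,0,0.2],"dr":[0,0,0],"grip":1},
    {"translation":[0,0,0],"dr":[0,0,0],"grip":1}
  ]
}}

```text
time_s: 12.28
eef_pos: [0.552, -0.0423, 0.0369]
tool_rot: [-3.127, 0.303, 0.003]
ft_force: [-0.5, 0.3, 1.4]
grip_width: 0.0853
grasp_force: 0.0
```

Request:
{"api": "arm_command", "payload": {
  "commands": [
    {"translation":[0,0,0],"dr":[0,0,0],"grip":-1},
    {"translation":[0,0,0],"dr":[0,0,0],"grip":-1},
    {"translation":[0,0,0],"dr":[0,0,0],"grip":-1},
    {"translation":[0,0,0],"dr":[0,0,0],"grip":-1},
    {"translation":[0,0,0],"dr":[0,0,0],"grip":-1},
    {"translation":[0,0,0],"dr":[0,0,0],"grip":-1},
    {"translation":[0,0,0],"dr":[0,0,0],"grip":-1},
    {"translation":[0,0,0],"dr":[0,0,0],"grip":-1}
  ]
}}

```text
time_s: 12.95
eef_pos: [0.5531, -0.0424, 0.0388]
tool_rot: [3.127, -0.302, 0.003]
ft_force: [-0.3, 0.5, 5.8]
grip_width: 0.0329
grasp_force: 62.1
```

Run:
```python
from cell import bot
from h import *
t=np.array([.897,-.4415]);n=np.array([.4415,.897]);g=np.array([543.3,-345.8])+38*n
go(bot.observe(),(*g,130),-26.2);print(g)
```

```text
t 12.95 pos [553.1 -42.4  38.8] head -11.05 tilt [ 0.002 -0.    -1.   ] w 32.9 F [-0.3  0.5  5.8] gf 62.1 q [-0.21  0.62  1.67  0.    0.85  1.55]
 turn z units 3.03 shift if turned first [ 4.171  7.951 -3.041] if shifted first [ 1.948  8.765 -3.041]
[ 560.077 -311.714]
```

View pics/w3.png

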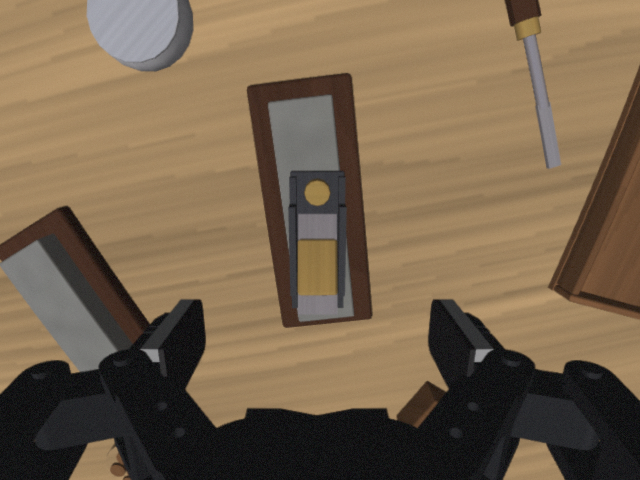

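Request:
{"api": "arm_command", "payload": {
  "commands": [
    {"translation":[0,0,-0.3],"dr":[0,0,0],"grip":-1},
    {"translation":[0,0,-0.4],"dr":[0,0,0],"grip":-1},
    {"translation":[0,0,-0.5],"dr":[0,0,0],"grip":-1},
    {"translation":[0,0,-0.5],"dr":[0,0,0],"grip":-1},
    {"translation":[0,0,-0.5],"dr":[0,0,0],"grip":-1},
    {"translation":[0,0,-0.4],"dr":[0,0,0],"grip":-1},
    {"translation":[0,0,-0.3],"dr":[0,0,0],"grip":-1},
    {"translation":[0,0,0],"dr":[0,0,0],"grip":-1}
  ]
}}

```text
time_s: 13.62
eef_pos: [0.5534, -0.0426, 0.1268]
tool_rot: [3.127, -0.302, 0.005]
ft_force: [1.0, -1.2, -1.5]
grip_width: 0.0333
grasp_force: 61.1
```

Request:
{"api": "arm_command", "payload": {
  "commands": [
    {"translation":[0.122,0.4,0],"dr":[0,0,0],"grip":-1},
    {"translation":[0.122,0.57,0],"dr":[0,0,0],"grip":-1},
    {"translation":[0.122,0.57,0],"dr":[0,0,0],"grip":-1},
    {"translation":[0.122,0.57,0],"dr":[0,0,0],"grip":-1},
    {"translation":[0.122,0.57,0],"dr":[0,0,0],"grip":-1},
    {"translation":[0.122,0.57,0],"dr":[0,0,0],"grip":-1},
    {"translation":[0.122,0.57,0],"dr":[0,0,0],"grip":-1},
    {"translation":[0.122,0.57,0],"dr":[0,0,0],"grip":-1}
  ]
}}

```text
time_s: 14.28
eef_pos: [0.5551, -0.1787, 0.1235]
tool_rot: [-3.126, 0.303, 0.003]
ft_force: [-0.1, -0.3, -2.1]
grip_width: 0.0329
grasp_force: 61.0
```

Request:
{"api": "arm_command", "payload": {
  "commands": [
    {"translation":[0.122,0.57,0],"dr":[0,0,0],"grip":-1},
    {"translation":[0.122,0.57,0],"dr":[0,0,0],"grip":-1},
    {"translation":[0.122,0.57,0],"dr":[0,0,0],"grip":-1},
    {"translation":[0.122,0.57,0],"dr":[0,0,0],"grip":-1},
    {"translation":[0.122,0.57,0],"dr":[0,0,0],"grip":-1},
    {"translation":[0.122,0.57,0],"dr":[0,0,0],"grip":-1},
    {"translation":[0.122,0.57,0],"dr":[0,0,0],"grip":-1},
    {"translation":[0.122,0.385,0],"dr":[0,0,0],"grip":-1}
  ]
}}

```text
time_s: 14.95
eef_pos: [0.559, -0.314, 0.1242]
tool_rot: [3.127, -0.304, -0.001]
ft_force: [-0.2, 0.4, -2.1]
grip_width: 0.0331
grasp_force: 61.0
```

Request:
{"api": "arm_command", "payload": {
  "commands": [
    {"translation":[0,0,0.2],"dr":[0,0,0.5],"grip":-1},
    {"translation":[0,0,0.4],"dr":[0,0,0.5],"grip":-1},
    {"translation":[0,0,0.4],"dr":[0,0,0.5],"grip":-1},
    {"translation":[0,0,0.4],"dr":[0,0,0.5],"grip":-1},
    {"translation":[0,0,0.3],"dr":[0,0,0.5],"grip":-1},
    {"translation":[0,0,0.2],"dr":[0,0,0.53],"grip":-1},
    {"translation":[0,0,0.1],"dr":[0,0,0],"grip":-1},
    {"translation":[0,0,0],"dr":[0,0,0],"grip":-1}
  ]
}}

```text
time_s: 15.62
eef_pos: [0.5591, -0.3117, 0.0637]
tool_rot: [-3.06, 0.71, 0.003]
ft_force: [-0.2, -0.1, -1.5]
grip_width: 0.0328
grasp_force: 61.1
```

Run:
```python
from cell import bot
from h import *
m=bot.camera_model('wrist');p,d=bot.get_image('wrist');W=cloud(m,d)
cv2.imwrite('pics/w4.png',p[:,:,::-1])
go(bot.observe(),(560.1,-311.7,13),-26.2)
```

```text
t 15.67 pos [ 559.5 -311.8   64.4] head -26.12 tilt [-0.001  0.    -1.   ] w 32.8 F [ 0.3  0.5 -2.2] gf 61.1 q [-0.63  0.71  1.38  0.    1.05  1.4 ]
 turn z units 0.02 shift if turned first [ 0.018 -0.013  1.714] if shifted first [ 0.018 -0.013  1.714]
```

View pics/w4.png

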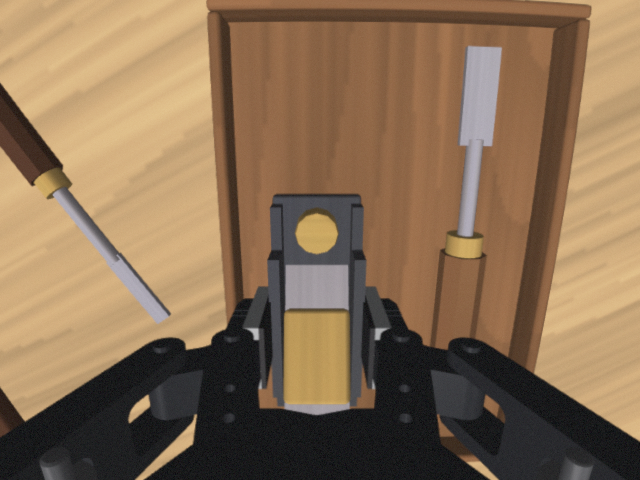

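The chisel lies flat inside the tray (blade tip at 482,50), and the plane hangs clear of it, over the tray's left half (315,300). I'll lower it to contact.

Request:
{"api": "arm_command", "payload": {
  "commands": [
    {"translation":[0,0,0.3],"dr":[0,0,0],"grip":-1},
    {"translation":[0,0,0.4],"dr":[0,0,0],"grip":-1},
    {"translation":[0,0,0.4],"dr":[0,0,0],"grip":-1},
    {"translation":[0,0,0.25],"dr":[0,0,0],"grip":-1},
    {"translation":[0,0,0.12],"dr":[0,0,0],"grip":-1},
    {"translation":[0,0,0.07],"dr":[0,0,0],"grip":-1},
    {"translation":[0,0,0.05],"dr":[0,0,0],"grip":-1},
    {"translation":[0,0,0.03],"dr":[0,0,0],"grip":-1}
  ]
}}

```text
time_s: 16.33
eef_pos: [0.5598, -0.3118, 0.0163]
tool_rot: [3.06, -0.712, 0.001]
ft_force: [-0.2, -0.1, -2.7]
grip_width: 0.0326
grasp_force: 61.1
```

Request:
{"api": "arm_command", "payload": {
  "commands": [
    {"translation":[0,0,0.03],"dr":[0,0,0],"grip":-1},
    {"translation":[0,0,0.03],"dr":[0,0,0],"grip":-1},
    {"translation":[0,0,0.03],"dr":[0,0,0],"grip":-1},
    {"translation":[0,0,0],"dr":[0,0,0],"grip":-1},
    {"translation":[0,0,0],"dr":[0,0,0],"grip":-1},
    {"translation":[0,0,0],"dr":[0,0,0],"grip":-1},
    {"translation":[0,0,0],"dr":[0,0,0],"grip":-1},
    {"translation":[0,0,0],"dr":[0,0,0],"grip":-1}
  ]
}}

```text
time_s: 17.0
eef_pos: [0.5596, -0.3117, 0.0136]
tool_rot: [3.06, -0.712, 0.0]
ft_force: [0.8, -0.3, -1.6]
grip_width: 0.0326
grasp_force: 61.1
```

Run:
```python
from cell import bot
from h import *
go(bot.observe(),(588,340,160),5)
```

```text
t 17.0 pos [ 559.6 -311.7   13.6] head -26.2 tilt [ 0. -0. -1.] w 32.6 F [ 0.8 -0.3 -1.6] gf 61.1 q [-0.63  0.77  1.42  0.    0.95  1.4 ]
 turn z units -6.24 shift if turned first [  2.836 -21.558  -4.88 ] if shifted first [ -8.741 -19.909  -4.88 ]
```

Request:
{"api": "arm_command", "payload": {
  "commands": [
    {"translation":[0,0,0.03],"dr":[0,0,0],"grip":-1},
    {"translation":[0,0,0.03],"dr":[0,0,0],"grip":-1},
    {"translation":[0,0,0],"dr":[0,0,0],"grip":-1},
    {"translation":[0,0,0],"dr":[0,0,0],"grip":-1},
    {"translation":[0,0,0],"dr":[0,0,0],"grip":-1},
    {"translation":[0,0,0],"dr":[0,0,0],"grip":-1},
    {"translation":[0,0,0],"dr":[0,0,0],"grip":-1},
    {"translation":[0,0,0],"dr":[0,0,0],"grip":-1}
  ]
}}

```text
time_s: 17.67
eef_pos: [0.5597, -0.3117, 0.0128]
tool_rot: [3.06, -0.712, 0.001]
ft_force: [-1.2, 0.9, 4.5]
grip_width: 0.0324
grasp_force: 61.9
```

Request:
{"api": "arm_command", "payload": {
  "commands": [
    {"translation":[0,0,0],"dr":[0,0,0],"grip":0.1},
    {"translation":[0,0,0],"dr":[0,0,0],"grip":0.1},
    {"translation":[0,0,0],"dr":[0,0,0],"grip":0.1},
    {"translation":[0,0,0],"dr":[0,0,0],"grip":0.1},
    {"translation":[0,0,-0.3],"dr":[0,0,0],"grip":0.1},
    {"translation":[0,0,-0.5],"dr":[0,0,0],"grip":0.1},
    {"translation":[0,0,-0.6],"dr":[0,0,0],"grip":0.1},
    {"translation":[0,0,-0.6],"dr":[0,0,0],"grip":0.1}
  ]
}}

```text
time_s: 18.33
eef_pos: [0.5595, -0.3116, 0.0727]
tool_rot: [-3.06, 0.712, 0.0]
ft_force: [0.4, -0.6, 0.5]
grip_width: 0.0472
grasp_force: 0.0
```

Request:
{"api": "arm_command", "payload": {
  "commands": [
    {"translation":[-0.45,-0.79,-0.5],"dr":[0,0,0],"grip":1},
    {"translation":[-0.45,-0.79,-0.5],"dr":[0,0,0],"grip":1},
    {"translation":[-0.45,-0.79,-0.5],"dr":[0,0,0],"grip":1},
    {"translation":[-0.45,-0.79,-0.5],"dr":[0,0,0],"grip":1},
    {"translation":[-0.45,-0.79,-0.5],"dr":[0,0,0],"grip":1},
    {"translation":[-0.45,-0.79,-0.5],"dr":[0,0,0],"grip":1},
    {"translation":[-0.45,-0.79,-0.5],"dr":[0,0,0],"grip":1},
    {"translation":[-0.45,-0.79,-0.5],"dr":[0,0,0],"grip":1}
  ]
}}

```text
time_s: 19.0
eef_pos: [0.5461, -0.0926, 0.1932]
tool_rot: [3.06, -0.712, 0.001]
ft_force: [0.7, 0.7, -0.2]
grip_width: 0.0852
grasp_force: 0.0
```

Request:
{"api": "arm_command", "payload": {
  "commands": [
    {"translation":[-0.45,-0.79,0],"dr":[0,0,0],"grip":1},
    {"translation":[-0.45,-0.79,0],"dr":[0,0,0],"grip":1},
    {"translation":[-0.45,-0.79,0],"dr":[0,0,0],"grip":1},
    {"translation":[-0.45,-0.79,0],"dr":[0,0,0],"grip":1},
    {"translation":[-0.45,-0.79,0],"dr":[0,0,0],"grip":1},
    {"translation":[-0.45,-0.79,0],"dr":[0,0,0],"grip":1},
    {"translation":[-0.45,-0.79,0],"dr":[0,0,0],"grip":1},
    {"translation":[-0.45,-0.79,0],"dr":[0,0,0],"grip":1}
  ]
}}

```text
time_s: 19.67
eef_pos: [0.533, 0.1253, 0.1925]
tool_rot: [-3.06, 0.712, -0.001]
ft_force: [-0.2, 0.9, -0.1]
grip_width: 0.0853
grasp_force: 0.0
```

Request:
{"api": "arm_command", "payload": {
  "commands": [
    {"translation":[-0.45,-0.79,0],"dr":[0,0,0],"grip":1},
    {"translation":[-0.45,-0.79,0],"dr":[0,0,0],"grip":1},
    {"translation":[-0.45,-0.79,0],"dr":[0,0,0],"grip":1},
    {"translation":[-0.45,-0.79,0],"dr":[0,0,0],"grip":1},
    {"translation":[-0.45,-0.79,0],"dr":[0,0,0],"grip":1},
    {"translation":[-0.45,-0.79,0],"dr":[0,0,0],"grip":1},
    {"translation":[-0.45,-0.79,0],"dr":[0,0,0],"grip":1},
    {"translation":[-0.44,-0.7,0],"dr":[0,0,0],"grip":1}
  ]
}}

```text
time_s: 20.33
eef_pos: [0.5188, 0.3409, 0.1925]
tool_rot: [-3.059, 0.711, -0.001]
ft_force: [-0.5, 0.4, -0.6]
grip_width: 0.0856
grasp_force: 0.0
```

Request:
{"api": "arm_command", "payload": {
  "commands": [
    {"translation":[0,0,0],"dr":[0,0,-0.9],"grip":1},
    {"translation":[0,0,0],"dr":[0,0,-0.9],"grip":1},
    {"translation":[0,0,0],"dr":[0,0,-0.9],"grip":1},
    {"translation":[0,0,0],"dr":[0,0,-0.9],"grip":1},
    {"translation":[0,0,0],"dr":[0,0,-0.9],"grip":1},
    {"translation":[0,0,0],"dr":[0,0,-0.9],"grip":1},
    {"translation":[0,0,0],"dr":[0,0,-0.84],"grip":1},
    {"translation":[0,0,0],"dr":[0,0,0],"grip":1}
  ]
}}

```text
time_s: 21.0
eef_pos: [0.519, 0.3392, 0.1924]
tool_rot: [-3.138, -0.141, -0.001]
ft_force: [-0.0, 0.5, 0.2]
grip_width: 0.0851
grasp_force: 0.0
```

```bash
cat >> h.py <<'E'
LIDS=[('bench',(.5,.25),.04,-.01,.01),('long_lid',(.589,.339),.095,.026,.036),('short_lid',(.432,.347),.069,.026,.036)]
E
python3 - <<'E'
from cell import bot
from h import *
m=bot.camera_model('wrist');p,d=bot.get_image('wrist');W=cloud(m,d);rep(W,LIDS)
go(bot.observe(),(590,340,100),5)
p,d=bot.get_image('scene');W=cloud(bot.camera_model('scene'),d);rep(W,[('tray',(.544,-.347),.17,.02,.034),('plane',(.56,-.312),.05,.034,.06)])
E
```

```text
bench 5656 [500. 250.] [79.5 79.3] -89.0 z [-0.6  0.6  1.8]
long_lid 16474 [590.6 339.6] [168.4  58.5] 5.0 z [29.4 30.7 31.9]
short_lid 6588 [415.2 351.5] [103.1  58.6] -14.6 z [29.6 30.8 32. ]
t 21.05 pos [519.  339.2 192.3] head 4.92 tilt [ 0.001  0.    -1.   ] w 85.7 F [0.3 0.9 0.2] gf 0.0 q [ 0.46  0.55  1.3  -0.    1.29  1.94]
 turn z units -0.02 shift if turned first [2.358 0.18  3.077] if shifted first [2.359 0.176 3.077]
tray 2368 [ 543.7 -346.1] [254.9 173.5] -25.8 z [20.6 26.6 31.2]
plane 174 [ 554.7 -309. ] [65.5 33.9] -25.8 z [34.5 39.  43.4]
```

Request:
{"api": "arm_command", "payload": {
  "commands": [
    {"translation":[0.298,0.024,0.4],"dr":[0,0,0],"grip":1},
    {"translation":[0.298,0.024,0.4],"dr":[0,0,0],"grip":1},
    {"translation":[0.298,0.024,0.4],"dr":[0,0,0],"grip":1},
    {"translation":[0.298,0.024,0.4],"dr":[0,0,0],"grip":1},
    {"translation":[0.298,0.024,0.4],"dr":[0,0,0],"grip":1},
    {"translation":[0.298,0.024,0.4],"dr":[0,0,0],"grip":1},
    {"translation":[0.298,0.024,0.4],"dr":[0,0,0],"grip":1},
    {"translation":[0.298,0.024,0.4],"dr":[0,0,0],"grip":1}
  ]
}}

```text
time_s: 21.77
eef_pos: [0.5916, 0.3394, 0.0935]
tool_rot: [3.138, 0.136, -0.002]
ft_force: [0.2, -0.5, -0.3]
grip_width: 0.0856
grasp_force: 0.0
```

Run:
```python
from cell import bot
from h import *
m=bot.camera_model('wrist');p,d=bot.get_image('wrist');W=cloud(m,d);rep(W,LIDS+[('sh',(.425,.349),.09,.026,.036)])
go(bot.observe(),(590.6,339.6,6),5)
```

```text
bench 4621 [494.7 264.1] [77.8 49.7] 24.7 z [-0.2  0.8  1.8]
long_lid 28190 [590.1 339.4] [168.   58.7] 4.8 z [29.6 30.7 31.8]
sh 653 [510.9 338. ] [46.7  9.9] -86.2 z [29.8 30.7 31.8]
t 21.82 pos [591.9 338.5  90.6] head 4.92 tilt [-0.004 -0.002 -1.   ] w 85.4 F [-1.4 -1.8 -1.2] gf 0.0 q [ 0.41  0.75  1.21 -0.    1.18  1.89]
 turn z units -0.02 shift if turned first [-0.039 -0.041  2.82 ] if shifted first [-0.039 -0.041  2.82 ]
```

Request:
{"api": "arm_command", "payload": {
  "commands": [
    {"translation":[0,0,0.4],"dr":[0,0,0],"grip":1},
    {"translation":[0,0,0.5],"dr":[0,0,0],"grip":1},
    {"translation":[0,0,0.5],"dr":[0,0,0],"grip":1},
    {"translation":[0,0,0.5],"dr":[0,0,0],"grip":1},
    {"translation":[0,0,0.5],"dr":[0,0,0],"grip":1},
    {"translation":[0,0,0.3],"dr":[0,0,0],"grip":1},
    {"translation":[0,0,0.2],"dr":[0,0,0],"grip":1},
    {"translation":[0,0,0],"dr":[0,0,0],"grip":1}
  ]
}}

```text
time_s: 22.48
eef_pos: [0.59, 0.3394, 0.0072]
tool_rot: [3.138, 0.137, -0.003]
ft_force: [-0.2, -0.5, 0.6]
grip_width: 0.0854
grasp_force: 0.0
```

Run:
```python
from cell import bot
from h import *
go(bot.observe(),(590.3,339.5,6),4.9)
```

```text
t 22.48 pos [590.  339.4   7.2] head 5.0 tilt [-0.002 -0.001 -1.   ] w 85.4 F [-0.2 -0.5  0.6] gf 0.0 q [ 0.41  0.84  1.28 -0.    1.02  1.89]
 turn z units 0.02 shift if turned first [ 0.01  -0.002  0.04 ] if shifted first [ 0.01  -0.002  0.04 ]
```

Request:
{"api": "arm_command", "payload": {
  "commands": [
    {"translation":[0,0,0],"dr":[0,0,0],"grip":-1},
    {"translation":[0,0,0],"dr":[0,0,0],"grip":-1},
    {"translation":[0,0,0],"dr":[0,0,0],"grip":-1},
    {"translation":[0,0,0],"dr":[0,0,0],"grip":-1},
    {"translation":[0,0,0],"dr":[0,0,0],"grip":-1},
    {"translation":[0,0,0],"dr":[0,0,0],"grip":-1},
    {"translation":[0,0,0],"dr":[0,0,0],"grip":-1},
    {"translation":[0,0,0],"dr":[0,0,0],"grip":-1}
  ]
}}

```text
time_s: 23.15
eef_pos: [0.5917, 0.3401, 0.0102]
tool_rot: [-3.138, -0.137, -0.004]
ft_force: [0.3, 1.6, 6.3]
grip_width: 0.0571
grasp_force: 66.0
```

Run:
```python
from cell import bot
from h import *
m=bot.camera_model('wrist');p,d=bot.get_image('wrist');W=cloud(m,d);rep(W,LIDS)
go(bot.observe(),(567.4,-42.6,110),-4.4)
```

```text
bench 2177 [507.9 246.2] [58.7 20.7] 41.8 z [-0.1  0.7  1.6]
long_lid 55793 [612.9 341.7] [123.3  84.6] 4.3 z [29.7 30.8 31.8]
t 23.2 pos [591.7 340.1  10.2] head 5.0 tilt [ 0.003  0.001 -1.   ] w 56.7 F [-0.5  0.6  5.9] gf 66.0 q [ 0.41  0.84  1.28 -0.    1.02  1.89]
 turn z units 1.88 shift if turned first [ 0.172 12.781 -3.327] if shifted first [-1.919 12.637 -3.327]
```

Request:
{"api": "arm_command", "payload": {
  "commands": [
    {"translation":[0,0,-0.2],"dr":[0,0,0],"grip":-1},
    {"translation":[0,0,-0.4],"dr":[0,0,0],"grip":-1},
    {"translation":[0,0,-0.6],"dr":[0,0,0],"grip":-1},
    {"translation":[0,0,-0.6],"dr":[0,0,0],"grip":-1},
    {"translation":[0,0,-0.6],"dr":[0,0,0],"grip":-1},
    {"translation":[0,0,-0.6],"dr":[0,0,0],"grip":-1},
    {"translation":[0,0,-0.4],"dr":[0,0,0],"grip":-1},
    {"translation":[0,0,-0.2],"dr":[0,0,0],"grip":-1}
  ]
}}

```text
time_s: 23.87
eef_pos: [0.5916, 0.34, 0.1195]
tool_rot: [-3.137, -0.137, -0.005]
ft_force: [0.5, -0.1, -0.2]
grip_width: 0.0568
grasp_force: 65.3
```

Request:
{"api": "arm_command", "payload": {
  "commands": [
    {"translation":[-0.08,0.52,0],"dr":[0,0,0],"grip":-1},
    {"translation":[-0.08,0.52,0],"dr":[0,0,0],"grip":-1},
    {"translation":[-0.08,0.52,0],"dr":[0,0,0],"grip":-1},
    {"translation":[-0.08,0.52,0],"dr":[0,0,0],"grip":-1},
    {"translation":[-0.08,0.52,0],"dr":[0,0,0],"grip":-1},
    {"translation":[-0.08,0.52,0],"dr":[0,0,0],"grip":-1},
    {"translation":[-0.08,0.52,0],"dr":[0,0,0],"grip":-1},
    {"translation":[-0.08,0.52,0],"dr":[0,0,0],"grip":-1}
  ]
}}

```text
time_s: 24.53
eef_pos: [0.5823, 0.2124, 0.1165]
tool_rot: [3.138, 0.137, -0.001]
ft_force: [0.1, 0.9, -1.5]
grip_width: 0.0566
grasp_force: 65.3
```

Request:
{"api": "arm_command", "payload": {
  "commands": [
    {"translation":[-0.08,0.53,0],"dr":[0,0,0],"grip":-1},
    {"translation":[-0.08,0.53,0],"dr":[0,0,0],"grip":-1},
    {"translation":[-0.08,0.53,0],"dr":[0,0,0],"grip":-1},
    {"translation":[-0.08,0.53,0],"dr":[0,0,0],"grip":-1},
    {"translation":[-0.08,0.53,0],"dr":[0,0,0],"grip":-1},
    {"translation":[-0.08,0.53,0],"dr":[0,0,0],"grip":-1},
    {"translation":[-0.08,0.53,0],"dr":[0,0,0],"grip":-1},
    {"translation":[-0.08,0.53,0],"dr":[0,0,0],"grip":-1}
  ]
}}

```text
time_s: 25.2
eef_pos: [0.5742, 0.0839, 0.1167]
tool_rot: [-3.139, -0.137, 0.0]
ft_force: [-0.8, -0.4, -1.1]
grip_width: 0.0567
grasp_force: 65.3
```

Request:
{"api": "arm_command", "payload": {
  "commands": [
    {"translation":[-0.08,0.53,0],"dr":[0,0,0],"grip":-1},
    {"translation":[-0.08,0.53,0],"dr":[0,0,0],"grip":-1},
    {"translation":[-0.08,0.53,0],"dr":[0,0,0],"grip":-1},
    {"translation":[-0.08,0.53,0],"dr":[0,0,0],"grip":-1},
    {"translation":[-0.08,0.53,0],"dr":[0,0,0],"grip":-1},
    {"translation":[-0.08,0.53,0],"dr":[0,0,0],"grip":-1},
    {"translation":[-0.08,0.53,0],"dr":[0,0,0],"grip":-1},
    {"translation":[-0.08,0.53,0],"dr":[0,0,0],"grip":-1}
  ]
}}

```text
time_s: 25.87
eef_pos: [0.566, -0.0445, 0.1167]
tool_rot: [3.139, 0.137, 0.0]
ft_force: [0.5, 0.3, -1.2]
grip_width: 0.0568
grasp_force: 65.3
```

Request:
{"api": "arm_command", "payload": {
  "commands": [
    {"translation":[0,0,0],"dr":[0,0,0.47],"grip":-1},
    {"translation":[0,0,0],"dr":[0,0,0.47],"grip":-1},
    {"translation":[0,0,0],"dr":[0,0,0.47],"grip":-1},
    {"translation":[0,0,0],"dr":[0,0,0.47],"grip":-1},
    {"translation":[0,0,0],"dr":[0,0,0],"grip":-1},
    {"translation":[0,0,0],"dr":[0,0,0],"grip":-1},
    {"translation":[0,0,0],"dr":[0,0,0],"grip":-1},
    {"translation":[0,0,0],"dr":[0,0,0],"grip":-1}
  ]
}}

```text
time_s: 26.53
eef_pos: [0.5664, -0.0432, 0.1168]
tool_rot: [3.139, -0.119, 0.0]
ft_force: [-0.5, 0.5, -1.9]
grip_width: 0.0566
grasp_force: 65.3
```

Run:
```python
from cell import bot
from h import *
m=bot.camera_model('wrist');s=bot.observe();p,d=bot.get_image('wrist');W=cloud(m,d);np.save('W5.npy',W)
z=s['eef_pos'][2]
go(s,(567.4,-42.6,60),-4.4)
rep(W,[('lidtop',(.567,-.043),.12,z+.010,z+.03),('short_lid',(.42,.35),.069,.026,.036)])
cv2.imwrite('pics/w5.png',p[:,:,::-1])
c='scene';p,d=bot.get_image(c);W=cloud(bot.camera_model(c),d);np.save('S5.npy',W);rep(W,[('lidtop '+c,(.567,-.043),.12,z+.010,z+.03),('short_lid',(.42,.35),.1,.026,.036),('sl',(.42,.35),.1,.022,.036)])
```

```text
t 26.53 pos [566.4 -43.2 116.8] head -4.35 tilt [ 0. -0. -1.] w 56.6 F [-0.5  0.5 -1.9] gf 65.3 q [-0.21  0.53  1.56  0.    1.05  1.44]
 turn z units 0.01 shift if turned first [ 0.031 -0.023  1.892] if shifted first [ 0.031 -0.023  1.892]
lidtop 56733 [588.  -44.8] [122.6  84.5] -4.0 z [136.1 137.2 138.4]
lidtop scene 1402 [577.9 -44.7] [156.9  82. ] 5.3 z [131.  137.3 139.7]
short_lid 590 [404.9 351.8] [132.4  58.9] -14.5 z [27.9 31.2 33.4]
sl 637 [404.8 351.7] [132.4  58.9] -14.6 z [24.9 31.1 33.4]
```

View pics/w5.png

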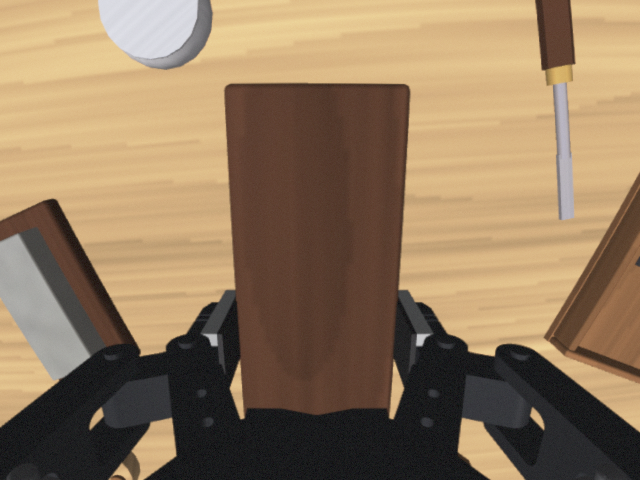

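```bash
cat >> h.py <<'E'
def lidfit(W,pos,head,half,z0,z1):
    t=np.radians(head);P=W.reshape(-1,3)
    with np.errstate(invalid='ignore'): P=P[(P[:,2]>z0)&(P[:,2]<z1)]
    d=P[:,:2]*1000-np.array(pos)[:2]
    a=d@[np.cos(t),np.sin(t)];b=d@[-np.sin(t),np.cos(t)]
    k=(abs(b)<45)&(a>25)&(a<half+20);a,b=a[k],b[k]
    print('far edge',round(np.percentile(a,99.7),1),'-> centre x',round(np.percentile(a,99.7)-half,1))
    xs=np.arange(40,half-8,8.);mid=[];w=[]
    for x in xs:
        q=b[abs(a-x)<4];mid.append((q.max()+q.min())/2);w.append(np.ptp(q))
    f=np.polyfit(xs,mid,1);print('y(left) mid at 0',round(f[1],2),'angle rel',round(np.degrees(np.arctan(f[0])),2),'widths',np.round(w,1))
E
python3 - <<'E'
from h import *
lidfit(np.load('W5.npy'),(566.4,-43.2),-4.35,84,.130,.143)
S=np.load('S5.npy')
for c in [(.40,.353),(.41,.35)]: rep(S,[('sl',c,.12,.026,.036)])
P=near(S,(.405,.352),.12,.026,.036);P=P[P[:,0]<.5];print(rect(P))
E
```

```text
far edge 82.6 -> centre x -1.4
y(left) mid at 0 -0.35 angle rel 0.12 widths [58.4 58.3 58.3 58.1 58.2]
sl 590 [404.9 351.8] [132.4  58.9] -14.5 z [27.9 31.2 33.4]
sl 590 [404.9 351.8] [132.4  58.9] -14.5 z [27.9 31.2 33.4]
(array([404.9, 351.8]), array([132.4,  58.9]), -14.5)
```

Request:
{"api": "arm_command", "payload": {
  "commands": [
    {"translation":[0.082,-0.021,0.1],"dr":[0,0,0.03],"grip":-1},
    {"translation":[0,0,0.3],"dr":[0,0,0],"grip":-1},
    {"translation":[0,0,0.5],"dr":[0,0,0],"grip":-1},
    {"translation":[0,0,0.5],"dr":[0,0,0],"grip":-1},
    {"translation":[0,0,0.5],"dr":[0,0,0],"grip":-1},
    {"translation":[0,0,0.3],"dr":[0,0,0],"grip":-1},
    {"translation":[0,0,0.1],"dr":[0,0,0],"grip":-1},
    {"translation":[0,0,0],"dr":[0,0,0],"grip":-1}
  ]
}}

```text
time_s: 27.3
eef_pos: [0.5685, -0.0425, 0.0467]
tool_rot: [-3.139, 0.125, 0.003]
ft_force: [0.8, -0.7, -0.7]
grip_width: 0.057
grasp_force: 65.3
```

Run:
```python
from cell import bot
from h import *
go(bot.observe(),(568.9,-42.75,24.2),-4.5)
```

```text
t 27.3 pos [568.5 -42.5  46.7] head -4.55 tilt [-0.002  0.    -1.   ] w 57.0 F [ 0.8 -0.7 -0.7] gf 65.3 q [-0.21  0.63  1.61  0.    0.9   1.44]
 turn z units -0.01 shift if turned first [0.015 0.006 0.749] if shifted first [0.015 0.006 0.749]
```

Go down slowly, 11 mm past the stone top, and watch the force.

Request:
{"api": "arm_command", "payload": {
  "commands": [
    {"translation":[0.01,0,0.1],"dr":[0,0,0],"grip":-1},
    {"translation":[0,0,0.1],"dr":[0,0,0],"grip":-1},
    {"translation":[0,0,0.1],"dr":[0,0,0],"grip":-1},
    {"translation":[0,0,0.08],"dr":[0,0,0],"grip":-1},
    {"translation":[0,0,0],"dr":[0,0,0],"grip":-1},
    {"translation":[0,0,0],"dr":[0,0,0],"grip":-1},
    {"translation":[0,0,0],"dr":[0,0,0],"grip":-1},
    {"translation":[0,0,0],"dr":[0,0,0],"grip":-1}
  ]
}}

```text
time_s: 27.97
eef_pos: [0.5694, -0.0427, 0.0365]
tool_rot: [3.139, -0.125, 0.001]
ft_force: [-0.5, 0.2, -0.5]
grip_width: 0.0568
grasp_force: 65.3
```

Request:
{"api": "arm_command", "payload": {
  "commands": [
    {"translation":[0,0,0.1],"dr":[0,0,0],"grip":-1},
    {"translation":[0,0,0.1],"dr":[0,0,0],"grip":-1},
    {"translation":[0,0,0.08],"dr":[0,0,0],"grip":-1},
    {"translation":[0,0,0.05],"dr":[0,0,0],"grip":-1},
    {"translation":[0,0,0.05],"dr":[0,0,0],"grip":-1},
    {"translation":[0,0,0.03],"dr":[0,0,0],"grip":-1},
    {"translation":[0,0,0],"dr":[0,0,0],"grip":-1},
    {"translation":[0,0,0],"dr":[0,0,0],"grip":-1}
  ]
}}

```text
time_s: 28.63
eef_pos: [0.5692, -0.0427, 0.0242]
tool_rot: [3.139, -0.125, 0.0]
ft_force: [-2.6, 0.1, 2.1]
grip_width: 0.0564
grasp_force: 65.5
```

Request:
{"api": "arm_command", "payload": {
  "commands": [
    {"translation":[0,0,0.02],"dr":[0,0,0],"grip":-1},
    {"translation":[0,0,0],"dr":[0,0,0],"grip":1},
    {"translation":[0,0,0],"dr":[0,0,0],"grip":1},
    {"translation":[0,0,0],"dr":[0,0,0],"grip":1},
    {"translation":[0,0,0],"dr":[0,0,0],"grip":1},
    {"translation":[0,0,0],"dr":[0,0,0],"grip":1},
    {"translation":[0,0,-0.3],"dr":[0,0,0],"grip":1},
    {"translation":[0,0,-0.5],"dr":[0,0,0],"grip":1}
  ]
}}

```text
time_s: 29.3
eef_pos: [0.5682, -0.0425, 0.0466]
tool_rot: [-3.139, 0.125, 0.005]
ft_force: [0.3, 0.1, -0.4]
grip_width: 0.0852
grasp_force: 0.0
```

Request:
{"api": "arm_command", "payload": {
  "commands": [
    {"translation":[0,0,-0.6],"dr":[0,0,0],"grip":1},
    {"translation":[0,0,-0.6],"dr":[0,0,0],"grip":1},
    {"translation":[0,0,-0.6],"dr":[0,0,0],"grip":1},
    {"translation":[0,0,-0.6],"dr":[0,0,0],"grip":1},
    {"translation":[0,0,-0.6],"dr":[0,0,0],"grip":1},
    {"translation":[0,0,-0.6],"dr":[0,0,0],"grip":1},
    {"translation":[0,0,-0.6],"dr":[0,0,0],"grip":1},
    {"translation":[0,0,0],"dr":[0,0,0],"grip":1}
  ]
}}

```text
time_s: 29.97
eef_pos: [0.5712, -0.043, 0.1779]
tool_rot: [3.138, -0.124, 0.012]
ft_force: [0.8, -0.9, 0.3]
grip_width: 0.0853
grasp_force: 0.0
```

Run:
```python
from cell import bot
from h import *
m=bot.camera_model('wrist');p,d=bot.get_image('wrist');W=cloud(m,d)
rep(W,[('lid',(.5675,-.043),.11,.038,.055),('base',(.5675,-.043),.105,.009,.019)])
go(bot.observe(),(400,352,180),-14.5)
```

```text
lid 16611 [568.  -42.6] [167.6  58.5] -4.6 z [43.5 44.7 45.9]
base 1708 [567.8 -42.9] [177.2  70.4] -4.5 z [11.9 14.  15.4]
t 30.02 pos [570.3 -42.9 175.8] head -4.55 tilt [ 0.005 -0.001 -1.   ] w 85.3 F [ 0.3 -0.  -0.5] gf 0.0 q [-0.21  0.47  1.48  0.    1.18  1.44]
 turn z units 1.99 shift if turned first [ -8.793 -11.322  -0.141] if shifted first [ -6.704 -12.671  -0.141]
```

Request:
{"api": "arm_command", "payload": {
  "commands": [
    {"translation":[-0.28,-0.53,0],"dr":[0,0,0],"grip":1},
    {"translation":[-0.28,-0.53,0],"dr":[0,0,0],"grip":1},
    {"translation":[-0.28,-0.53,0],"dr":[0,0,0],"grip":1},
    {"translation":[-0.28,-0.53,0],"dr":[0,0,0],"grip":1},
    {"translation":[-0.28,-0.53,0],"dr":[0,0,0],"grip":1},
    {"translation":[-0.28,-0.53,0],"dr":[0,0,0],"grip":1},
    {"translation":[-0.28,-0.53,0],"dr":[0,0,0],"grip":1},
    {"translation":[-0.28,-0.53,0],"dr":[0,0,0],"grip":1}
  ]
}}

```text
time_s: 30.68
eef_pos: [0.5113, 0.0902, 0.1724]
tool_rot: [3.139, -0.125, -0.003]
ft_force: [0.2, 0.3, -0.1]
grip_width: 0.0852
grasp_force: 0.0
```

Request:
{"api": "arm_command", "payload": {
  "commands": [
    {"translation":[-0.28,-0.53,0],"dr":[0,0,0],"grip":1},
    {"translation":[-0.28,-0.53,0],"dr":[0,0,0],"grip":1},
    {"translation":[-0.28,-0.53,0],"dr":[0,0,0],"grip":1},
    {"translation":[-0.28,-0.53,0],"dr":[0,0,0],"grip":1},
    {"translation":[-0.28,-0.53,0],"dr":[0,0,0],"grip":1},
    {"translation":[-0.28,-0.53,0],"dr":[0,0,0],"grip":1},
    {"translation":[-0.28,-0.53,0],"dr":[0,0,0],"grip":1},
    {"translation":[-0.28,-0.53,0],"dr":[0,0,0],"grip":1}
  ]
}}

```text
time_s: 31.35
eef_pos: [0.4544, 0.2222, 0.1724]
tool_rot: [3.138, -0.125, -0.003]
ft_force: [-0.5, 0.9, 0.5]
grip_width: 0.0854
grasp_force: 0.0
```

Request:
{"api": "arm_command", "payload": {
  "commands": [
    {"translation":[-0.28,-0.53,0],"dr":[0,0,0],"grip":1},
    {"translation":[-0.28,-0.53,0],"dr":[0,0,0],"grip":1},
    {"translation":[-0.28,-0.53,0],"dr":[0,0,0],"grip":1},
    {"translation":[-0.28,-0.53,0],"dr":[0,0,0],"grip":1},
    {"translation":[-0.28,-0.53,0],"dr":[0,0,0],"grip":1},
    {"translation":[-0.28,-0.53,0],"dr":[0,0,0],"grip":1},
    {"translation":[-0.28,-0.53,0],"dr":[0,0,0],"grip":1},
    {"translation":[-0.28,-0.5,0],"dr":[0,0,0],"grip":1}
  ]
}}

```text
time_s: 32.02
eef_pos: [0.3975, 0.3533, 0.1723]
tool_rot: [3.138, -0.125, -0.002]
ft_force: [0.5, -0.3, -0.1]
grip_width: 0.085
grasp_force: 0.0
```

Request:
{"api": "arm_command", "payload": {
  "commands": [
    {"translation":[0,0,0],"dr":[0,0,0.5],"grip":1},
    {"translation":[0,0,0],"dr":[0,0,0.5],"grip":1},
    {"translation":[0,0,0],"dr":[0,0,0.5],"grip":1},
    {"translation":[0,0,0],"dr":[0,0,0.5],"grip":1},
    {"translation":[0,0,0],"dr":[0,0,0],"grip":1},
    {"translation":[0,0,0],"dr":[0,0,0],"grip":1},
    {"translation":[0,0,0],"dr":[0,0,0],"grip":1},
    {"translation":[0,0,0],"dr":[0,0,0],"grip":1}
  ]
}}

```text
time_s: 32.68
eef_pos: [0.3984, 0.3527, 0.1731]
tool_rot: [3.116, -0.397, -0.0]
ft_force: [-0.6, 0.4, 0.5]
grip_width: 0.0854
grasp_force: 0.0
```

Run:
```python
from cell import bot
from h import *
m=bot.camera_model('wrist');p,d=bot.get_image('wrist');W=cloud(m,d);np.save('W6.npy',W)
rep(W,[('bench',(.44,.25),.03,-.01,.01),('sl',(.41,.352),.12,.026,.036)])
go(bot.observe(),(407,352,90),-14.5)
```

```text
bench 4366 [439.8 250. ] [59.7 59.4] -58.3 z [-0.6  0.6  1.9]
sl 11700 [405.1 353.9] [122.   58.3] -14.4 z [29.5 30.8 31.9]
t 32.73 pos [398.5 352.7 173.2] head -14.51 tilt [-0. -0. -1.] w 85.6 F [-0.2  0.1 -0. ] gf 0.0 q [ 0.58  0.41  1.59 -0.    1.14  2.4 ]
 turn z units -0.0 shift if turned first [ 0.282 -0.048  2.774] if shifted first [ 0.282 -0.048  2.774]
```

Request:
{"api": "arm_command", "payload": {
  "commands": [
    {"translation":[0.2,-0.094,0.45],"dr":[0,0,0],"grip":1},
    {"translation":[0,0,0.45],"dr":[0,0,0],"grip":1},
    {"translation":[0,0,0.45],"dr":[0,0,0],"grip":1},
    {"translation":[0,0,0.45],"dr":[0,0,0],"grip":1},
    {"translation":[0,0,0.45],"dr":[0,0,0],"grip":1},
    {"translation":[0,0,0.45],"dr":[0,0,0],"grip":1},
    {"translation":[0,0,0.4],"dr":[0,0,0],"grip":1},
    {"translation":[0,0,0.3],"dr":[0,0,0],"grip":1}
  ]
}}

```text
time_s: 33.4
eef_pos: [0.4047, 0.3538, 0.0703]
tool_rot: [3.116, -0.397, -0.001]
ft_force: [-0.0, 0.2, -0.3]
grip_width: 0.0855
grasp_force: 0.0
```

Request:
{"api": "arm_command", "payload": {
  "commands": [
    {"translation":[0,0,0.3],"dr":[0,0,0],"grip":1},
    {"translation":[0,0,0.4],"dr":[0,0,0],"grip":1},
    {"translation":[0,0,0.4],"dr":[0,0,0],"grip":1},
    {"translation":[0,0,0.4],"dr":[0,0,0],"grip":1},
    {"translation":[0,0,0.3],"dr":[0,0,0],"grip":1},
    {"translation":[0,0,0.2],"dr":[0,0,0],"grip":1},
    {"translation":[0,0,0.1],"dr":[0,0,0],"grip":1},
    {"translation":[0,0,0],"dr":[0,0,0],"grip":1}
  ]
}}

```text
time_s: 34.07
eef_pos: [0.4049, 0.3539, 0.008]
tool_rot: [3.116, -0.398, -0.001]
ft_force: [-1.1, -0.3, -0.3]
grip_width: 0.0856
grasp_force: 0.0
```

Run:
```python
from cell import bot
from h import *
go(bot.observe(),(405.1,353.9,6.5),-14.4)
```

```text
t 34.07 pos [404.9 353.9   8. ] head -14.55 tilt [-0. -0. -1.] w 85.6 F [-1.1 -0.3 -0.3] gf 0.0 q [ 0.58  0.64  1.73 -0.    0.76  2.4 ]
 turn z units -0.03 shift if turned first [ 0.007 -0.     0.049] if shifted first [ 0.007 -0.     0.049]
```

Request:
{"api": "arm_command", "payload": {
  "commands": [
    {"translation":[0,0,0.04],"dr":[0,0,-0.03],"grip":-1},
    {"translation":[0,0,0],"dr":[0,0,0],"grip":-1},
    {"translation":[0,0,0],"dr":[0,0,0],"grip":-1},
    {"translation":[0,0,0],"dr":[0,0,0],"grip":-1},
    {"translation":[0,0,0],"dr":[0,0,0],"grip":-1},
    {"translation":[0,0,0],"dr":[0,0,0],"grip":-1},
    {"translation":[0,0,0],"dr":[0,0,0],"grip":-1},
    {"translation":[0,0,0],"dr":[0,0,0],"grip":-1}
  ]
}}

```text
time_s: 34.73
eef_pos: [0.4055, 0.3544, 0.008]
tool_rot: [-3.116, 0.393, -0.002]
ft_force: [-1.3, 0.3, 6.7]
grip_width: 0.0568
grasp_force: 65.3
```

Run:
```python
from cell import bot
from h import *
go(bot.observe(),(533.9,153.1,110),16.6)
```

```text
t 34.73 pos [405.5 354.4   8. ] head -14.39 tilt [ 0.001  0.001 -1.   ] w 56.8 F [-1.3  0.3  6.7] gf 65.3 q [ 0.58  0.64  1.73 -0.    0.76  2.4 ]
 turn z units -6.2 shift if turned first [ 2.186  7.652 -3.4  ] if shifted first [ 5.814  5.434 -3.4  ]
```

Request:
{"api": "arm_command", "payload": {
  "commands": [
    {"translation":[0,0,-0.2],"dr":[0,0,0],"grip":-1},
    {"translation":[0,0,-0.4],"dr":[0,0,0],"grip":-1},
    {"translation":[0,0,-0.6],"dr":[0,0,0],"grip":-1},
    {"translation":[0,0,-0.6],"dr":[0,0,0],"grip":-1},
    {"translation":[0,0,-0.6],"dr":[0,0,0],"grip":-1},
    {"translation":[0,0,-0.6],"dr":[0,0,0],"grip":-1},
    {"translation":[0,0,-0.4],"dr":[0,0,0],"grip":-1},
    {"translation":[0,0,-0.2],"dr":[0,0,0],"grip":-1}
  ]
}}

```text
time_s: 35.4
eef_pos: [0.4056, 0.3544, 0.1171]
tool_rot: [-3.115, 0.393, -0.003]
ft_force: [0.9, 0.9, -1.1]
grip_width: 0.0568
grasp_force: 64.5
```

Request:
{"api": "arm_command", "payload": {
  "commands": [
    {"translation":[0.363,0.34,0],"dr":[0,0,0],"grip":-1},
    {"translation":[0.363,0.34,0],"dr":[0,0,0],"grip":-1},
    {"translation":[0.363,0.34,0],"dr":[0,0,0],"grip":-1},
    {"translation":[0.363,0.34,0],"dr":[0,0,0],"grip":-1},
    {"translation":[0.363,0.34,0],"dr":[0,0,0],"grip":-1},
    {"translation":[0.363,0.34,0],"dr":[0,0,0],"grip":-1},
    {"translation":[0.363,0.34,0],"dr":[0,0,0],"grip":-1},
    {"translation":[0.363,0.34,0],"dr":[0,0,0],"grip":-1}
  ]
}}

```text
time_s: 36.07
eef_pos: [0.469, 0.2525, 0.1147]
tool_rot: [3.116, -0.394, -0.002]
ft_force: [-0.9, -0.7, -1.0]
grip_width: 0.057
grasp_force: 64.5
```

Request:
{"api": "arm_command", "payload": {
  "commands": [
    {"translation":[0.363,0.34,0],"dr":[0,0,0],"grip":-1},
    {"translation":[0.363,0.34,0],"dr":[0,0,0],"grip":-1},
    {"translation":[0.363,0.34,0],"dr":[0,0,0],"grip":-1},
    {"translation":[0.363,0.34,0],"dr":[0,0,0],"grip":-1},
    {"translation":[0.363,0.34,0],"dr":[0,0,0],"grip":-1},
    {"translation":[0.363,0.34,0],"dr":[0,0,0],"grip":-1},
    {"translation":[0.363,0.34,0],"dr":[0,0,0],"grip":-1},
    {"translation":[0.363,0.34,0],"dr":[0,0,0],"grip":-1}
  ]
}}

```text
time_s: 36.73
eef_pos: [0.5331, 0.1519, 0.1147]
tool_rot: [3.116, -0.394, -0.002]
ft_force: [0.5, 1.1, -0.8]
grip_width: 0.0573
grasp_force: 64.5
```

Request:
{"api": "arm_command", "payload": {
  "commands": [
    {"translation":[0,0,0],"dr":[0,0,-0.9],"grip":-1},
    {"translation":[0,0,0],"dr":[0,0,-0.9],"grip":-1},
    {"translation":[0,0,0],"dr":[0,0,-0.9],"grip":-1},
    {"translation":[0,0,0],"dr":[0,0,-0.9],"grip":-1},
    {"translation":[0,0,0],"dr":[0,0,-0.9],"grip":-1},
    {"translation":[0,0,0],"dr":[0,0,-0.9],"grip":-1},
    {"translation":[0,0,0],"dr":[0,0,-0.8],"grip":-1},
    {"translation":[0,0,0],"dr":[0,0,0],"grip":-1}
  ]
}}

```text
time_s: 37.4
eef_pos: [0.533, 0.1524, 0.1148]
tool_rot: [3.108, 0.457, -0.001]
ft_force: [0.0, 0.8, -1.5]
grip_width: 0.0563
grasp_force: 64.4
```

Run:
```python
from cell import bot
from h import *
s=bot.observe();m=bot.camera_model('wrist');p,d=bot.get_image('wrist');W=cloud(m,d)
go(s,(533.9,153.1,46),16.6);pos=np.array(s['eef_pos'])*1000
M=R.from_rotvec(s['tool_rot']).as_matrix();h=np.degrees(np.arctan2(M[1,0],M[0,0]));z=pos[2]/1000
lidfit(W,pos,h,61.5,z+.010,z+.03)
rep(W,[('top',(.55,.16),.08,z+.01,z+.03)])
```

```text
t 37.4 pos [533.  152.4 114.8] head 16.74 tilt [-0.001 -0.    -1.   ] w 56.3 F [ 0.   0.8 -1.5] gf 64.4 q [ 0.14  0.51  1.6  -0.    1.03  1.42]
 turn z units 0.03 shift if turned first [ 0.034 -0.014  2.295] if shifted first [ 0.034 -0.014  2.295]
far edge 61.2 -> centre x -0.3
y(left) mid at 0 -0.59 angle rel 0.87 widths [58.5 58.4]
top 44590 [544.  155.7] [99.7 84.4] 16.7 z [136.3 137.5 138.6]
```

Request:
{"api": "arm_command", "payload": {
  "commands": [
    {"translation":[0.043,-0.011,0.1],"dr":[0,0,0.03],"grip":-1},
    {"translation":[0,0,0.3],"dr":[0,0,0],"grip":-1},
    {"translation":[0,0,0.5],"dr":[0,0,0],"grip":-1},
    {"translation":[0,0,0.5],"dr":[0,0,0],"grip":-1},
    {"translation":[0,0,0.5],"dr":[0,0,0],"grip":-1},
    {"translation":[0,0,0.3],"dr":[0,0,0],"grip":-1},
    {"translation":[0,0,0.1],"dr":[0,0,0],"grip":-1},
    {"translation":[0,0,0],"dr":[0,0,0],"grip":-1}
  ]
}}

```text
time_s: 38.12
eef_pos: [0.5338, 0.1532, 0.0452]
tool_rot: [3.109, 0.449, -0.003]
ft_force: [-0.6, -0.4, -0.6]
grip_width: 0.0565
grasp_force: 64.4
```

Request:
{"api": "arm_command", "payload": {
  "commands": [
    {"translation":[0,0,0.1],"dr":[0,0,0],"grip":-1},
    {"translation":[0,0,0.1],"dr":[0,0,0],"grip":-1},
    {"translation":[0,0,0.1],"dr":[0,0,0],"grip":-1},
    {"translation":[0,0,0.08],"dr":[0,0,0],"grip":-1},
    {"translation":[0,0,0],"dr":[0,0,0],"grip":-1},
    {"translation":[0,0,0],"dr":[0,0,0],"grip":-1},
    {"translation":[0,0,0],"dr":[0,0,0],"grip":-1},
    {"translation":[0,0,0],"dr":[0,0,0],"grip":-1}
  ]
}}

```text
time_s: 38.78
eef_pos: [0.5345, 0.1533, 0.035]
tool_rot: [3.109, 0.449, 0.001]
ft_force: [0.8, -0.1, -0.9]
grip_width: 0.0568
grasp_force: 64.4
```

Run:
```python
from cell import bot
from h import *
go(bot.observe(),(534.15,153.1,22),16.6)
```

```text
t 38.78 pos [534.5 153.3  35. ] head 16.45 tilt [ 0.  0. -1.] w 56.8 F [ 0.8 -0.1 -0.9] gf 64.4 q [ 0.14  0.62  1.67 -0.    0.85  1.43]
 turn z units -0.03 shift if turned first [-0.013  0.004  0.433] if shifted first [-0.013  0.004  0.433]
```

The lid is over the stone with no resistance. Lower the remaining 13 mm.

Request:
{"api": "arm_command", "payload": {
  "commands": [
    {"translation":[0,0,0.1],"dr":[0,0,0],"grip":-1},
    {"translation":[0,0,0.1],"dr":[0,0,0],"grip":-1},
    {"translation":[0,0,0.08],"dr":[0,0,0],"grip":-1},
    {"translation":[0,0,0.06],"dr":[0,0,0],"grip":-1},
    {"translation":[0,0,0.05],"dr":[0,0,0],"grip":-1},
    {"translation":[0,0,0.04],"dr":[0,0,0],"grip":-1},
    {"translation":[0,0,0],"dr":[0,0,0],"grip":-1},
    {"translation":[0,0,0],"dr":[0,0,0],"grip":-1}
  ]
}}

```text
time_s: 39.45
eef_pos: [0.5343, 0.1533, 0.0221]
tool_rot: [3.109, 0.45, 0.0]
ft_force: [-0.3, -0.8, 2.0]
grip_width: 0.0566
grasp_force: 64.6
```

Request:
{"api": "arm_command", "payload": {
  "commands": [
    {"translation":[0,0,0.02],"dr":[0,0,0],"grip":-1},
    {"translation":[0,0,0],"dr":[0,0,0],"grip":1},
    {"translation":[0,0,0],"dr":[0,0,0],"grip":1},
    {"translation":[0,0,0],"dr":[0,0,0],"grip":1},
    {"translation":[0,0,0],"dr":[0,0,0],"grip":1},
    {"translation":[0,0,0],"dr":[0,0,0],"grip":1},
    {"translation":[0,0,-0.3],"dr":[0,0,0],"grip":1},
    {"translation":[0,0,-0.5],"dr":[0,0,0],"grip":1}
  ]
}}

```text
time_s: 40.12
eef_pos: [0.5333, 0.1531, 0.0446]
tool_rot: [3.109, 0.449, -0.005]
ft_force: [0.0, 0.4, 0.2]
grip_width: 0.0854
grasp_force: 0.0
```

Request:
{"api": "arm_command", "payload": {
  "commands": [
    {"translation":[0,0,-0.6],"dr":[0,0,0],"grip":1},
    {"translation":[0,0,-0.6],"dr":[0,0,0],"grip":1},
    {"translation":[0,0,-0.6],"dr":[0,0,0],"grip":1},
    {"translation":[0,0,-0.6],"dr":[0,0,0],"grip":1},
    {"translation":[0,0,-0.6],"dr":[0,0,0],"grip":1},
    {"translation":[0,0,-0.6],"dr":[0,0,0],"grip":1},
    {"translation":[0,0,-0.4],"dr":[0,0,0],"grip":1},
    {"translation":[0,0,0],"dr":[0,0,0],"grip":1}
  ]
}}

```text
time_s: 40.78
eef_pos: [0.5358, 0.1536, 0.1688]
tool_rot: [3.109, 0.45, 0.009]
ft_force: [0.4, -0.1, 0.7]
grip_width: 0.0855
grasp_force: 0.0
```

Run:
```python
from cell import bot
from h import *
m=bot.camera_model('wrist');p,d=bot.get_image('wrist');W=cloud(m,d)
rep(W,[('slid',(.534,.153),.09,.036,.055),('sbase',(.534,.153),.08,.009,.019),('llid',(.5675,-.043),.11,.038,.055)])
p,d=bot.get_image('scene');cv2.imwrite('pics/s9.png',p[:,:,::-1]);S=cloud(bot.camera_model('scene'),d)
rep(S,[('slid',(.534,.153),.09,.036,.055),('llid',(.5675,-.043),.11,.038,.055)])
print(bot.observe()['ft_force'],bot.observe()['time_s'])
```

```text
slid 12913 [534.  153.5] [122.4  58.3] 16.4 z [43.5 44.7 45.8]
sbase 1556 [534.1 153.2] [131.2  70.5] 16.6 z [12.1 14.1 15.5]
llid 14705 [568.2 -42. ] [168.3  60.2] -4.7 z [42.4 44.4 45.5]
slid 924 [533.9 151.7] [127.9  61.5] 16.9 z [39.3 44.7 47.1]
llid 1419 [567.7 -44.1] [173.7  58.6] -4.6 z [42.  44.7 46.8]
[ 0.94307712  0.50986242 -0.25975963] 40.8833
```

View pics/s9.png

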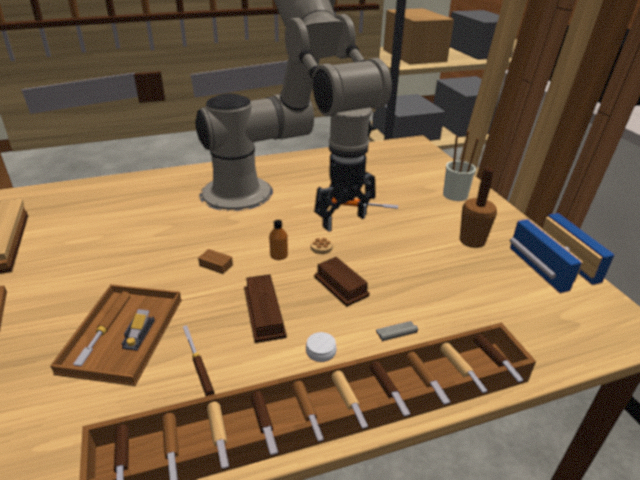

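Final view: both lids sit fully down on their cases (265,305 and 342,280; tops at 44 mm). The chisel (105,330) and the upright plane (138,328) are inside the tray, the bystanders are where they were, and the gripper is clear.

```bash
python3 -c "
from cell import bot
print(bot.sign_off())"
```

```text
the job is handed in; nothing more can be done
None
```

Job handed in at about 41 s: both lids are fully down on their own cases, the chisel lies flat inside the tray, and the plane stands on its sole beside it.

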